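Spread a snap ring over an axle and hold it at its groove

TASK

Take the green-handled spreading pliers out of their wooden stand, put their closed tips into the gap of the steel snap ring on the blue nest, and squeeze the handles firmly so that the ring is spread fully open and carried on the tips. Slide the open ring down over the upright axle stub until it is level with the groove, centred on the shaft, and finish there still holding the pliers squeezed: do not let go, the ring stays spread open round the groove. Leave the tape roll, the scrap tin and the red pliers alone.

Things in the scene. Friction and masses are not known exactly. Their poses are not given: they have to be found in the camera images.
- pliers_grip (a point): Spreading pliers upright in a stand, tips down, two green grips up. Point midway between the grips, at the height to grip them, 120 mm above the tip ends. z up along the tool, y from handle to handle (squeeze along y); same when turned half round. Grips 14 mm wide in x, reaching 23 mm above and below the point; 60 mm over their outsides here at rest, 42 mm fully squeezed.
- pliers_tips (a point): Midway between the pliers' tips, on the tool's axis 113.5 mm below pliers_grip; axes as there. Tips 10 mm wide in x, ends 6.5 mm lower. The outside of each tip has a notch 8 mm high, centred at this height, for a ring lug, with a foot below it and a shoulder above. At rest 12 mm over the feet in y (8 mm at the notches); squeezing moves each tip out by up to 14 mm.
- pliers_left (a joint): Opening of the pliers: 0 at rest (handles apart, tips together), 0.225 at the hard stop (fully squeezed, tips apart). Both legs move equally. While the handles close, the tips sink about 3 mm against the fingers, so start with the notches 2 to 3 mm above the ring. A spring holds 0: squeezing starts at 7 to 9 N of grip, so a light grip of 3 to 5 N carries the pliers with the tips shut; 25 to 40 N of grip keeps a ring fully spread at the stop.
- pliers_stand: Fixed wooden block, 50 x 84 x 70 mm, with a slot 11 x 50 mm through its top in which the pliers' tips hang; origin under its centre. The pliers' cross plate (10 x 64 mm, 58 to 64 mm above the tip ends) rests on the block's top: lift by 70 mm to clear it. Pliers 143 mm tall, about 160 g.
- ring_center (a point): Centre of the flat steel snap ring, half-way through its 4 mm thickness. z up; the gap is on its -x side: two lugs reach from 21 to 35 mm towards -x, facing sides 20 mm apart at rest (10 mm either side of the x axis) where the tips go in, at (-28, 0) mm, notches level with the ring. Two claws on the y axis are 29 mm apart at rest, about 36 mm fully spread.
- snap_ring: The snap ring's back, its springy part; origin on the ring's axis at its underside, 2 mm below ring_center, same axes. Ring body 48 mm outside diameter, 45 g in all.
- ring_left (a joint): Opening of each ring arm: 0 shut, about 0.17 with the pliers at their stop between the lugs (which then lie in the notches). It springs shut when released; about 6 N at each lug when fully spread.
- ring_nest: Fixed blue nest that carries the ring: base 80 x 80 x 6 mm, then a round pillar of 40 mm diameter, top 22 mm above the worktop, with a centring boss 25 mm wide and 6 mm high inside the ring. The lugs stick out over its edge. Origin under its centre.
- axle_stub: Fixed axle stub: grey plate 90 x 90 x 12 mm, a bearing of 62 mm diameter up to 30 mm above the worktop, a 40 mm collar up to 37 mm, then the upright 32 mm shaft. Origin under its centre.
- groove (a point): On the shaft's axis at mid height of the ring groove, 47.5 mm above the worktop; groove 9 mm high, 26 mm in diameter. z up. The ring may face any way round the shaft.
- shaft_top (a point): Top end of the axle stub's shaft, on its axis, 30.5 mm above the groove's middle; the last 8 mm taper from 32 to 20 mm diameter.
- tape_roll: White tape roll, 75 mm, 25 mm high; bystander, origin under its centre.
- scrap_tin: Open grey scrap tin, 67 mm, 45 mm high; bystander, origin under its centre.
- pliers_flat: Flat-nose pliers with red handles, 139 mm long, lying flat; bystander, origin at its middle underneath.
Things that resemble listed ones, but are neither listed nor needed, are in the scene too. Of the things that look like the snap_ring, the middle-sized one is meant.

How it is judged:
On the way, in this order (a step that is already met when the one before it is completed fails the run):
1. the pliers are lifted out of their stand (height (world z) of pliers_tips above 0.065 m and contact force between the fingers and pliers above 1 N), for 0.1 s.
2. the ring is spread by the pliers on the nest or above it, and lifted 20 mm off the nest (value of joint ring_left above 0.12 rad and height (world z) of ring_center above 0.044 m and contact force between pliers and snap_ring above 1 N), for 0.2 s.
3. the spread ring is above the axle stub's end (horizontal distance between ring_center and groove below 0.012 m and z of ring_center in the frame of groove above 0.025 m and value of joint ring_left above 0.12 rad), for 0.05 s.
At the end, for the whole second after the job is handed in: Still gripping (over 3 N) the squeezed pliers (over 0.15 rad), ring on their tips spread over 0.13 rad an arm, at rest, centre within 3.5 mm of the shaft axis and 2.5 mm of the groove's mid height, tilt under 0.15 rad, pressing on the axle by under 3 N (horizontal distance between ring_center and groove below 0.0035 m and z of ring_center in the frame of groove between -0.0025 and 0.0025 m and angle between ring_center's own z axis and vertical below 0.15 rad and value of joint ring_left above 0.13 rad and value of joint pliers_left above 0.15 rad and contact force between the fingers and pliers above 3 N and contact force between pliers and snap_ring above 1 N and contact force between snap_ring and axle_stub below 3 N and linear speed of snap_ring below 0.02 m/s); the arm keeps its last pose, push and grip.
It fails at once if a bystander was moved by more than 25 mm (distance of any of tape_roll, scrap_tin, pliers_flat from where it was at the start of the episode above 0.025 m).
It also fails if it takes over 43 s, if anything falls off the work surface, if the arm or the gripper's body presses on something with over 40 N, if the wrist force passes 120 N, or if a joint passes its speed limit or range.

ROBOT

A 7-joint arm with a two-finger parallel gripper is mounted at the origin on a cart in front of the work surface, level with it; the furniture and walls round the work are solid. World frame = base frame: x ahead of the robot, y to its left, z up, the work surface at z = 0. Lengths are in m, angles in rad, forces in N, time in s.
With the tool pointing down it reaches from about 0.4 to 0.875 m from the base axis. Payload 6.5 kg.
Tool frame: the origin (TCP) lies on the mounting face of the last link; the fingertips stand 173 mm ahead of it and the grasp point (between the pads) lies 155 mm ahead of it (r.grip_point_offset is the distance from the TCP to the grasp point, in m); x points along the fingers, y is the direction in which the jaws open and shut, and the axes are right-handed (so a half turn about x gives the same grasp; the last joint's range is limited). The gripper opens to 85 mm and grips with 20 to 120 N. Pads are 22 mm wide; open, the fingers measure 114 mm over their backs; the gripper's body (76 mm by 85 mm) begins 54 mm behind the grasp point. The pads swing forward as they close: fully open they stand 13 mm farther back than shut.
Start: joints at [1.213, 0.536, -0.004, 1.538, 0.003, 1.067, -0.071], TCP at [0.187, -0.623, 0.405] pointing down, gripper open.
Joint ranges: [-2.7, 2.7], [-0.37, 2.16], [-1.27, 1.26], [0.24, 2.4], [-1.31, 4.45], [0.19, 1.91], [-2.76, 2.76]. Speed limits (rad/s): [2.39, 2.39, 3.14, 3.14, 3.14, 3.14, 3.14].

INTERFACE

Orientations are given as [roll, pitch, yaw] about the fixed x, y, z axes, in that order (R = Rz(yaw) Ry(pitch) Rx(roll)).
In Python, from bench import r gives the robot as it stands. The module is installed in compiled form; this text tells all that it offers.
- The arm moves only by the tool step_arm, never from a script. Its argument "steps" is text: rows parted by semicolons, each of 7 numbers parted by spaces: the turn, a rotation vector about the tool's x, y, z in degrees, then the shift along the tool's x, y, z in cm, then the opening, from 0 (shut) to 1 (fully open). A call has exactly 5 rows; each row is the pose to reach, as a shift and turn from the pose commanded when the call began, along the tool's axes at that moment; what a row does not reach only later rows make up. A row lasts 1/12 s, in which the tool goes at most 41.7 mm and 7.16 degrees, less where a joint would pass 70% of its speed; a pose out of reach is approached as far as the arm can. A call with a gripper value outside its range is refused whole. The fingers move at their own pace and stop on an object; "grip_force" is the grip in N (left out, the last holds). Time passes only in rows, so rows that repeat a pose let the fingers close, or fill a call up. It gives the time, the measured TCP pose, the force and the opening at its end, in the units of the state.
- r.sense(): the state, without advancing time (a new reading comes with each control period).
- r.read_camera(name): name is "scene" or "top" or "wrist"; returns the picture (400x640x3 uint8, red, green, blue); there is no depth.
- r.camera_info(name): a dict with "fx", "fy", "cx", "cy" (pixels), "extrinsics" (4x4, takes a point from camera to world coordinates). Camera axes: x right, y up, looking along -z (the intrinsics and any distortion apply to the point x, -y, -z); pixel columns grow to the right and rows downward; lengths in m; the calibration is good to about 2 mm. A picture is of the moment at which its call begins: read the wrist's pose just before it. camera_info takes no time and is no camera call; for the wrist camera it gives the pose at the moment of the call.
- r.job_done(): hands the job in, once; it reports no verdict.
Trained networks look in the newest picture that a camera, given by its name, has taken for a name from the list of things; names that differ only in an ending like _2 or _b are one class to them, and where a whole thing is asked for, a point or a joint stands for the part that bears it (a point fixed in the world has none). Each returns a list of dicts, best first, with "p" (0 to 1); they miss things now and then, are a little off and sometimes report something else, mostly with a low value. They report only what shows in the picture. A call takes as long as a camera call. They do not tell look-alikes from the thing itself.
- r.masks_of(query, camera): "region" (400x640 bool, what is visible of it) and "uv" ([column, row] in pixels, amid what is visible of it).
- r.tip_of(query, camera): "uv" ([column, row] in pixels: a listed point, or the origin of a listed thing).
The state is a dict: "time_s": time; "joint_positions": joint angles; "qd": joint speeds; "effort": joint torques, N m; "eef_pos": TCP position; "tool_rot": TCP orientation; "ft_force": force on the tool from outside, world axes, zero at the start; "torque": the same for the moment, N m; "finger_gap": opening from 0.0 (shut) to 1.0 (fully open).
Only numpy, scipy, OpenCV 4.12 (cv2) and the standard library are available. Lean on these libraries where they do the work, as an engineer would, in place of code of your own. Each camera call takes 0.05 s, during which the arm holds its last target.

## Working session

There is one attempt and no reset: what is moved stays moved. The work goes in short steps, Python scripts to look and compute and a tool call to move; the robot and the scene stay as the last step left them, time stands still between calls to the robot, and variables do not carry over. Pictures are saved under pics/ and viewed, and the job is handed in when it is done.

Besides the shell and the picture viewer there is one more tool, called as name(argument=value, ...), one argument or row to a line, values as JSON. step_arm: Moves the arm, as the interface text tells. Its arguments: {"type":"object","properties":{"steps":{"type":"string"},"grip_force":{"type":"number"}},"required":["steps"]}

```bash
mkdir -p pics; ls; python3 - <<'E'
from bench import r
import cv2
s=r.sense();print(s['time_s'],s['eef_pos'],s['tool_rot'],s['finger_gap'])
for c in ('scene','top'):
    im=r.read_camera(c);cv2.imwrite(f'pics/{c}0.png',im[:,:,::-1]);i=r.camera_info(c);print(c,i)
    for q in ('pliers_grip','ring_center','groove','shaft_top','pliers_stand','ring_nest','axle_stub','tape_roll','scrap_tin','pliers_flat'):
        print(q,[(round(d['p'],2),[round(float(v),1) for v in d['uv']]) for d in r.tip_of(q,c)][:4])
E
```

```text
pics
0.0 [ 0.18687907 -0.62221901  0.40381502] [-1.48740401  1.56908028  1.94604157] 1.0013163601064896
scene {'fx': 471.71776097784686, 'fy': 471.71776097784686, 'cx': 324.81808701339685, 'cy': 200.90739370144598, 'extrinsics': array([[-4.93995093e-01,  6.68473331e-01, -5.55978644e-01,
         9.58987021e-02],
       [-8.69464445e-01, -3.80279912e-01,  3.15307417e-01,
         3.58688540e-01],
       [-6.52910494e-04,  6.39163980e-01,  7.69070205e-01,
         8.51393021e-01],
       [ 0.00000000e+00,  0.00000000e+00,  0.00000000e+00,
         1.00000000e+00]])}
pliers_grip [(0.58, [383.5, 231.4]), (0.25, [378.8, 260.4])]
ring_center [(0.62, [278.6, 195.6]), (0.62, [382.7, 229.1]), (0.6, [250.5, 272.9]), (0.59, [301.6, 291.5])]
groove [(0.97, [437.5, 233.1]), (0.26, [297.6, 295.5])]
shaft_top [(0.62, [442.6, 223.7])]
pliers_stand [(0.71, [375.0, 266.2])]
ring_nest [(0.63, [304.2, 298.4])]
axle_stub [(0.78, [430.5, 248.5])]
tape_roll [(0.57, [385.5, 183.0])]
scrap_tin [(0.87, [340.6, 204.9])]
pliers_flat [(0.8, [282.4, 232.2]), (0.46, [371.8, 265.0])]
top {'fx': 431.99922340853686, 'fy': 431.99922340853686, 'cx': 325.8676603998206, 'cy': 190.1014123187059, 'extrinsics': array([[ 0.02541672,  0.99449641, -0.10164092,  0.51306439],
       [-0.99966762,  0.02484571, -0.00688011,  0.04870973],
       [-0.00431691,  0.10178201,  0.99479736,  1.01095231],
       [ 0.        ,  0.        ,  0.        ,  1.        ]])}
pliers_grip [(0.67, [347.9, 241.0])]
ring_center [(0.7, [306.5, 123.3]), (0.68, [245.4, 187.8]), (0.55, [269.1, 233.6])]
groove [(0.64, [407.4, 250.6])]
shaft_top [(0.65, [408.4, 249.6]), (0.39, [274.2, 232.8])]
pliers_stand [(0.84, [347.6, 238.9])]
ring_nest [(0.83, [273.6, 234.2])]
axle_stub [(0.84, [407.7, 249.8]), (0.63, [292.4, 164.9])]
tape_roll [(0.82, [410.3, 161.0]), (0.38, [409.0, 251.6])]
scrap_tin [(0.7, [357.6, 162.1])]
pliers_flat [(0.55, [291.1, 162.3])]
```

View pics/scene0.png

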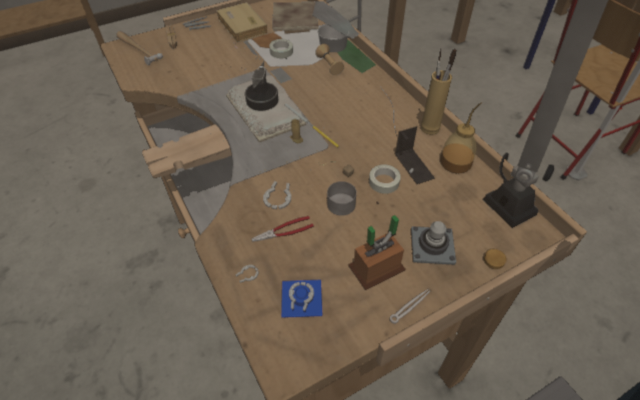

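View pics/top0.png

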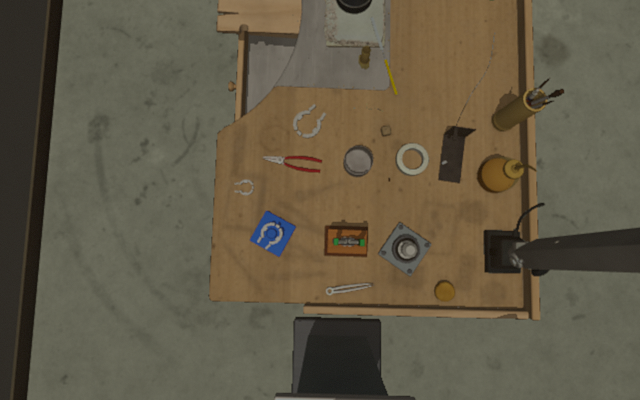

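```bash
cat > h.py <<'E'
import numpy as np, cv2
from bench import r
def ray(cam,uv):
    i=r.camera_info(cam);E=np.array(i['extrinsics'])
    d=np.array([(uv[0]-i['cx'])/i['fx'],-(uv[1]-i['cy'])/i['fy'],-1.])
    return E[:3,3],E[:3,:3]@d
def at_z(cam,uv,z):
    o,d=ray(cam,uv);return o+d*(z-o[2])/d[2]
def proj(cam,p):
    i=r.camera_info(cam);E=np.array(i['extrinsics'])
    q=E[:3,:3].T@(np.asarray(p)-E[:3,3]);return np.array([i['cx']+i['fx']*q[0]/-q[2],i['cy']+i['fy']*q[1]/q[2]])
def tri(c1,u1,c2,u2):
    o1,d1=ray(c1,u1);o2,d2=ray(c2,u2)
    A=np.stack([d1,-d2],1);t=np.linalg.lstsq(A,o2-o1,rcond=None)[0]
    a=o1+d1*t[0];b=o2+d2*t[1];return (a+b)/2,np.linalg.norm(a-b)
E
python3 - <<'E'
import cv2
im=cv2.imread('pics/top0.png');cv2.imwrite('pics/topc.png',cv2.resize(im[80:280,210:470],None,fx=3,fy=3,interpolation=cv2.INTER_CUBIC))
im=cv2.imread('pics/scene0.png');cv2.imwrite('pics/scenec.png',cv2.resize(im[160:340,220:480],None,fx=3,fy=3,interpolation=cv2.INTER_CUBIC))
E
```

```text
(no output)
```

View pics/topc.png

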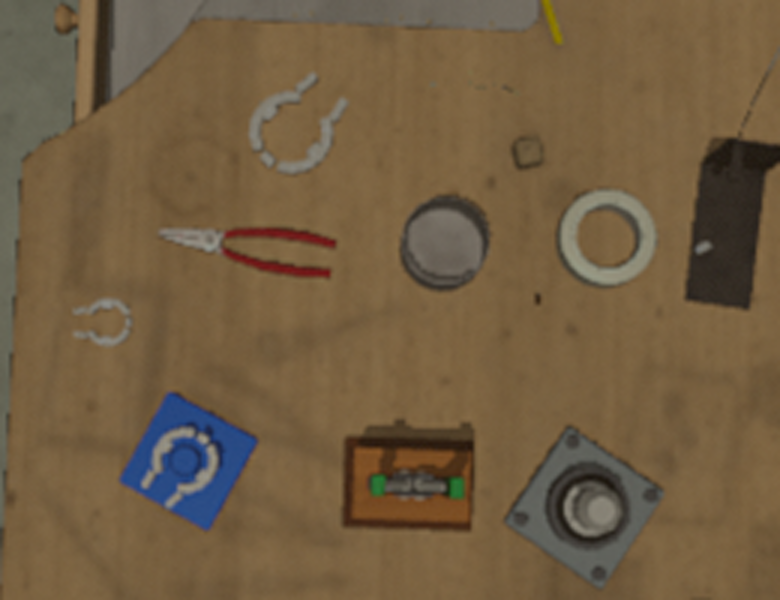

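View pics/scenec.png

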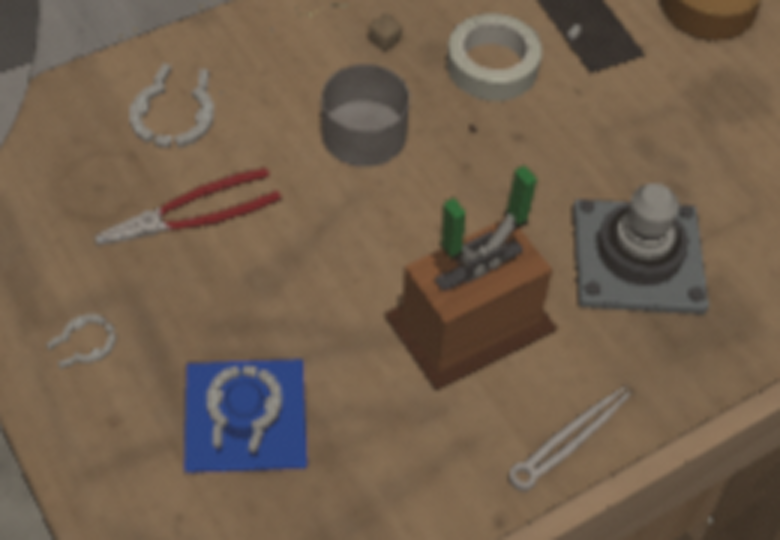

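```bash
python3 - <<'E'
from h import *
s=lambda v:np.round(np.asarray(v)*1000,1)
print('ring',at_z('scene',(301.6,291.5),.026)*1e3,at_z('top',(269.1,233.6),.026)*1e3)
print('ringsizes')
print('groove',at_z('scene',(437.5,233.1),.0475)*1e3,at_z('top',(407.4,250.6),.0475)*1e3)
print('shafttop',at_z('scene',(442.6,223.7),.078)*1e3,at_z('top',(408.4,249.6),.078)*1e3)
print('grip',at_z('scene',(383.5,231.4),.132)*1e3,at_z('top',(347.9,241),.132)*1e3)
print('stand',at_z('scene',(375,266.2),0)*1e3,at_z('top',(347.6,238.9),0)*1e3)
print('nest',at_z('scene',(304.2,298.4),0)*1e3,at_z('top',(273.6,234.2),0)*1e3)
print('axle',at_z('scene',(430.5,248.5),0)*1e3,at_z('top',(407.7,249.8),0)*1e3)
# mask-based
for q in ('ring_center','pliers_grip','ring_nest','pliers_stand','axle_stub'):
  for c in ('scene','top'):
    for d in r.masks_of(q,c)[:4]:
        m=d['region'];ys,xs=np.nonzero(m);rect=cv2.minAreaRect(np.stack([xs,ys],1).astype(np.float32))
        print(q,c,round(d['p'],2),np.round(d['uv'],1),m.sum(),xs.min(),xs.max(),ys.min(),ys.max(),np.round(rect[0],1),np.round(rect[1],1),round(rect[2],1))
top=cv2.imread('pics/top0.png');sc=cv2.imread('pics/scene0.png')
a=cv2.resize(top[205:265,240:310],None,fx=8,fy=8,interpolation=cv2.INTER_CUBIC)
cv2.imwrite('pics/nest8.png',a)
E
```

```text
ring [514.16684827 174.0602218   26.        ] [511.26388636 181.81256037  26.        ]
ringsizes
groove [ 483.93198927 -132.88561132   47.5       ] [ 481.73882891 -128.04448733   47.5       ]
shafttop [ 482.86255998 -138.17030926   78.        ] [ 484.90531261 -124.57236706   78.        ]
grip [496.49722397   4.62555111 132.        ] [500.63926688   7.65933283 132.        ]
stand [503.8207563   6.0970701   0.       ] [503.6041749    2.28967105   0.        ]
nest [511.0537342 170.948707    0.       ] [510.09322411 174.78765244   0.        ]
axle [ 481.7784757  -123.05268803    0.        ] [ 482.05003749 -137.44189384    0.        ]
ring_center scene 0.83 [269.5 195.1] 320 263 290 181 208 [276.5 194.5] [27. 27.] 90.0
ring_center scene 0.51 [294.7 294.5] 200 289 313 283 307 [301.  293.9] [23.1 24.3] 81.3
ring_center scene 0.48 [247.9 271. ] 151 236 257 264 280 [248.  272.8] [15.7 19.9] 48.8
ring_center top 0.59 [420.7 154.8] 575 395 428 143 175 [411.3 159.8] [31.1 33.2] 45.0
ring_center top 0.47 [274.7 238.2] 250 257 282 222 249 [269.  235.5] [21.9 26.2] 45.0
pliers_grip scene 0.79 [381.9 241.2] 605 366 398 215 254 [381.7 235.3] [27.8 43.5] 64.4
pliers_grip top 0.53 [346.6 242.4] 257 332 364 237 247 [347.9 242.2] [32.3  9.3] 6.0
ring_nest scene 0.82 [299.4 299.7] 1305 280 321 279 316 [300.5 297.5] [37. 41.] 90.0
ring_nest top 0.76 [273.8 234.7] 928 251 293 213 255 [272.1 233.4] [33.9 34.6] 27.9
pliers_stand scene 0.82 [377.  260.5] 1643 349 404 238 288 [376.7 259.9] [42.  55.8] 62.7
pliers_stand top 0.78 [345.6 234.6] 1063 324 367 226 256 [345.5 241. ] [30. 43.] 90.0
pliers_stand top 0.34 [413.6 147.5] 568 395 428 143 175 [411.5 159. ] [32. 33.] 90.0
axle_stub scene 0.89 [433.1 243.5] 1646 411 455 221 264 [433.  242.5] [43. 44.] 90.0
axle_stub top 0.86 [407.2 248.2] 1522 378 429 223 275 [403.9 249.3] [40.2 39.3] 36.0
axle_stub top 0.15 [345.9 240.5] 235 332 363 238 246 [347.5 242. ] [ 8. 31.] 90.0
```

View pics/nest8.png

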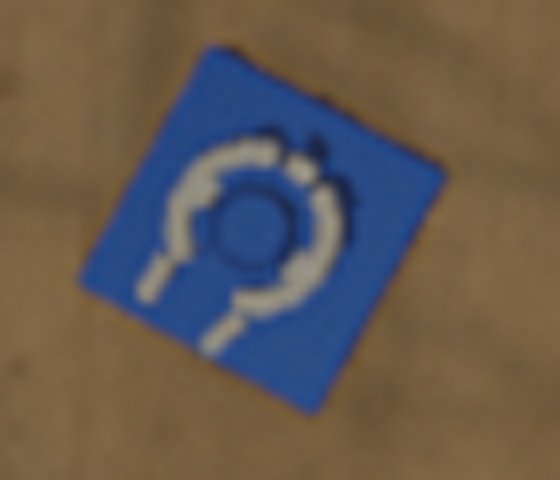

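```bash
cat >> h.py <<'E'
from scipy.spatial.transform import Rotation as Ro
def toolR(s): return Ro.from_euler('xyz',s['tool_rot'])
def down(yaw): # tool x down, tool y horizontal at angle yaw
    x=np.array([0,0,-1.]);y=np.array([np.cos(yaw),np.sin(yaw),0]);z=np.cross(x,y)
    return Ro.from_matrix(np.stack([x,y,z],1))
def delta(p,Rt,s=None,P=None,R0=None):
    if P is None:
        s=s or r.sense();P=s['eef_pos'];R0=toolR(s)
    rv=(R0.inv()*Rt).as_rotvec(degrees=True);sh=R0.inv().apply(np.asarray(p)-P)*100
    return np.round(rv,2),np.round(sh,2)
E
python3 - <<'E'
from h import *
s=r.sense();print(toolR(s).as_matrix().round(3))
for p in ([.27,-.33,.42],[.42,-.1,.42],[.5,.006,.42]):
  for y in (np.pi/2,-np.pi/2): print(p,y,delta(p,down(y),s))
E
```

```text
[[-0.     0.288 -0.958]
 [-0.    -0.958 -0.288]
 [-1.     0.     0.   ]]
[0.27, -0.33, 0.42] 1.5707963267948966 (array([-163.28,    0.  ,    0.  ]), array([ -1.53, -25.63, -16.37]))
[0.27, -0.33, 0.42] -1.5707963267948966 (array([16.72,  0.  , -0.  ]), array([ -1.53, -25.63, -16.37]))
[0.42, -0.1, 0.42] 1.5707963267948966 (array([-163.28,    0.  ,    0.  ]), array([ -1.53, -43.34, -37.35]))
[0.42, -0.1, 0.42] -1.5707963267948966 (array([16.72,  0.  , -0.  ]), array([ -1.53, -43.34, -37.35]))
[0.5, 0.006, 0.42] 1.5707963267948966 (array([-163.28,    0.  ,    0.  ]), array([ -1.53, -51.19, -48.06]))
[0.5, 0.006, 0.42] -1.5707963267948966 (array([16.72,  0.  , -0.  ]), array([ -1.53, -51.19, -48.06]))
```

step_arm(
  steps="-7 0 0 -0.3 -3.3 -2.1 1; -14 0 0 -0.6 -6.6 -4.2 1; -21 0 0 -0.9 -9.9 -6.3 1; -28 0 0 -1.2 -13.2 -8.4 1; -35 0 0 -1.5 -16.5 -10.5 1",
  grip_force=4,
)

```text
time_s: 2.02
eef_pos: [0.2403, -0.4324, 0.4199]
tool_rot: [0.433, 1.57, -1.8]
ft_force: [1.1, 0.2, 0.3]
finger_gap: 0.996
```

```bash
python3 - <<'E'
from h import *
s=r.sense();print(s['time_s'],s['eef_pos'],s['joint_positions'].round(2) if hasattr(s['joint_positions'],'round') else s['joint_positions'])
for p in ([.27,-.33,.42],[.42,-.1,.42],[.5,.006,.42]):
  for y in (np.pi/2,): print(p,y,delta(p,down(y),s))
E
```

```text
2.0167 [ 0.24029546 -0.43243485  0.41985944] [ 1.14  0.26 -0.2   1.92  0.06  0.97  0.25]
[0.27, -0.33, 0.42] 1.5707963267948966 (array([-1.2794e+02,  3.0000e-02,  2.0000e-02]), array([-0.02, -3.96, -9.91]))
[0.42, -0.1, 0.42] 1.5707963267948966 (array([-1.2794e+02,  3.0000e-02,  2.0000e-02]), array([-3.000e-02, -6.270e+00, -3.727e+01]))
[0.5, 0.006, 0.42] 1.5707963267948966 (array([-1.2794e+02,  3.0000e-02,  2.0000e-02]), array([-4.000e-02, -6.470e+00, -5.055e+01]))
```

step_arm(
  steps="-7 0 0 0 -1 -3.8 1; -14 0 0 0 -2 -7.6 1; -21 0 0 0 -3 -11.4 1; -28 0 0 0 -3.7 -15.3 1; -35 0 0 0 -4.2 -19.3 1",
)

```text
time_s: 2.43
eef_pos: [0.3267, -0.255, 0.42]
tool_rot: [0.101, 1.57, -1.522]
ft_force: [0.9, -0.2, 0.6]
finger_gap: 0.998
```

```bash
python3 - <<'E'
from h import *
s=r.sense();print(s['time_s'],s['eef_pos'],s['joint_positions'].round(2))
for p in ([.42,-.1,.42],[.5,.006,.42]):
  for y in (np.pi/2,): print(p,y,delta(p,down(y),s))
E
```

```text
2.4333 [ 0.32667254 -0.25500941  0.42000458] [ 0.95  0.14 -0.43  2.08  0.07  0.93  0.43]
[0.42, -0.1, 0.42] 1.5707963267948966 (array([-9.298e+01,  5.000e-02,  5.000e-02]), array([ -0.02,   8.51, -15.97]))
[0.5, 0.006, 0.42] 1.5707963267948966 (array([-9.298e+01,  5.000e-02,  5.000e-02]), array([ -0.03,  15.95, -26.97]))
```

step_arm(
  steps="-7 0 0 0 1.8 -3.4 1; -14 0 0 0 3.6 -6.8 1; -21 0 0 0 5.4 -10.2 1; -28 0 0 0 7.2 -13.6 1; -35 0 0 0 9.2 -17 1",
)

```text
time_s: 2.85
eef_pos: [0.4286, -0.0906, 0.4201]
tool_rot: [0.017, 1.57, -0.994]
ft_force: [0.8, 0.3, 0.1]
finger_gap: 1.0
```

```bash
python3 - <<'E'
from h import *
s=r.sense();print(s['time_s'],s['eef_pos'],s['joint_positions'].round(2))
for p in ([.5,.006,.42],):
  for y in (np.pi/2,): print(p,y,delta(p,down(y),s))
E
```

```text
2.85 [ 0.4286034  -0.09063684  0.42006419] [ 0.69  0.21 -0.65  2.02  0.15  0.96  0.52]
[0.5, 0.006, 0.42] 1.5707963267948966 (array([-5.797e+01,  6.000e-02,  3.000e-02]), array([ 0.  , 11.18, -4.41]))
```

step_arm(
  steps="-7 0 0 0 2.2 -0.9 1; -14 0 0 0 4.4 -1.8 1; -21 0 0 0 6.6 -2.6 1; -28 0 0 0 8.8 -3.5 1; -35 0 0 0 11.2 -4.4 1",
)

```text
time_s: 3.27
eef_pos: [0.5009, 0.0047, 0.4198]
tool_rot: [-0.81, 1.57, -1.211]
ft_force: [0.1, -0.8, 0.7]
finger_gap: 0.994
```

step_arm(
  steps="-7 0 0 0 0 0 1; -14 0 0 0 0 0 1; -21 0 0 0 0 0 1; -23 0 0 0 0 0 1; -23 0 0 0 0 0 1",
)

```text
time_s: 3.68
eef_pos: [0.5004, 0.0038, 0.4196]
tool_rot: [2.096, 1.571, 2.092]
ft_force: [-0.0, 0.1, -0.2]
finger_gap: 0.999
```

```bash
python3 - <<'E'
from h import *
s=r.sense();print(s['time_s'],s['eef_pos'],s['joint_positions'].round(2),s['tool_rot'])
im=r.read_camera('wrist');cv2.imwrite('pics/w1.png',im[:,:,::-1]);print(r.camera_info('wrist'))
for q in ('pliers_grip','ring_center','shaft_top'): print(q,[(d['p'],d['uv']) for d in r.tip_of(q,'wrist')])
E
```

```text
3.6833 [0.50041436 0.00384305 0.419635  ] [ 0.6   0.39 -0.86  1.87  0.34  1.03  1.16] [2.09551746 1.57061679 2.09157066]
{'fx': 322.8076791942868, 'fy': 322.8076791942868, 'cx': 321.70778274087445, 'cy': 196.03254854861083, 'extrinsics': array([[ 7.49868250e-03, -9.44613001e-01, -3.28100667e-01,
         4.15332487e-01],
       [ 9.99969933e-01,  7.73174115e-03,  5.94189048e-04,
         4.27068646e-03],
       [ 1.97551073e-03, -3.28095257e-01,  9.44642578e-01,
         3.88574875e-01],
       [ 0.00000000e+00,  0.00000000e+00,  0.00000000e+00,
         1.00000000e+00]])}
pliers_grip [(0.84, [324.7, 189.9])]
ring_center [(0.94, [468.6, 172.9]), (0.88, [501.1, 246.8]), (0.58, [393.7, 335.6])]
shaft_top [(0.84, [184.3, 157.2])]
```

View pics/w1.png

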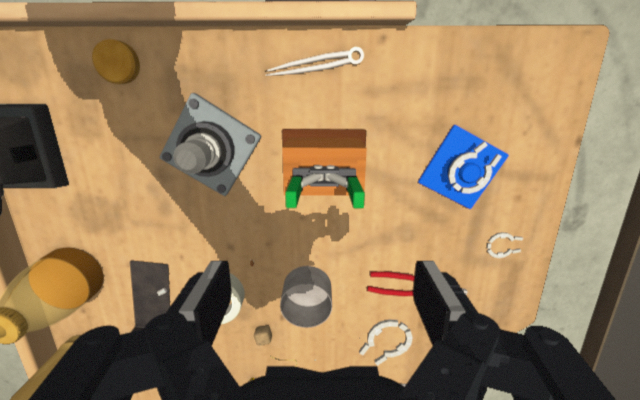

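```bash
python3 - <<'E'
from h import *
# wrist pic camera pose unchanged
f=lambda uv,z:(at_z('wrist',uv,z)*1e3).round(1)
print('grip',f((324.7,189.9),.132),'ring',f((468.6,172.9),.024+.0),'shafttop',f((184.3,157.2),.078))
o=tri('wrist',(184.3,157.2),'top',(408.4,249.6));print(o)
print('grip tri',tri('wrist',(324.7,189.9),'top',(347.9,241)), tri('wrist',(324.7,189.9),'scene',(383.5,231.4)))
print('ring tri',tri('wrist',(468.6,172.9),'top',(269.1,233.6)), tri('wrist',(468.6,172.9),'scene',(301.6,291.5)))
print('sh tri',tri('wrist',(184.3,157.2),'scene',(442.6,223.7)))
im=cv2.imread('pics/w1.png')
cv2.imwrite('pics/w1a.png',cv2.resize(im[115:215,415:515],None,fx=6,fy=6,interpolation=cv2.INTER_CUBIC))
cv2.imwrite('pics/w1b.png',cv2.resize(im[85:215,150:380],None,fx=3.4,fy=3.4,interpolation=cv2.INTER_CUBIC))
E
```

```text
grip [499.1   6.7 132. ] ring [514.8 175.8  24. ] shafttop [ 482.  -129.9   78. ]
(array([ 0.48300415, -0.12587176,  0.08221866]), np.float64(0.005747874820095813))
grip tri (array([0.50062726, 0.00706923, 0.12703222]), np.float64(0.0007248771444073392)) (array([0.49692482, 0.00603366, 0.13405851]), np.float64(0.003055145637321329))
ring tri (array([0.51383793, 0.18068884, 0.0183203 ]), np.float64(0.006718283241602233)) (array([0.51384581, 0.17430366, 0.02694774]), np.float64(0.0002979407020058617))
sh tri (array([ 0.47746333, -0.12664158,  0.09161939]), np.float64(0.0060093708641413834))
```

View pics/w1a.png

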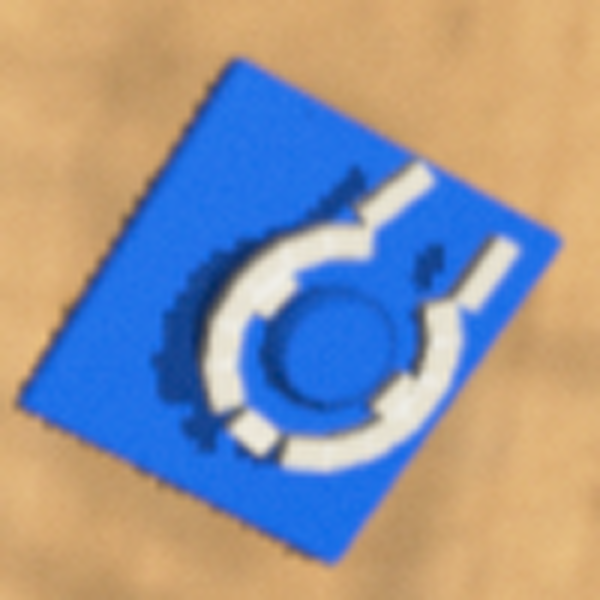

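View pics/w1b.png

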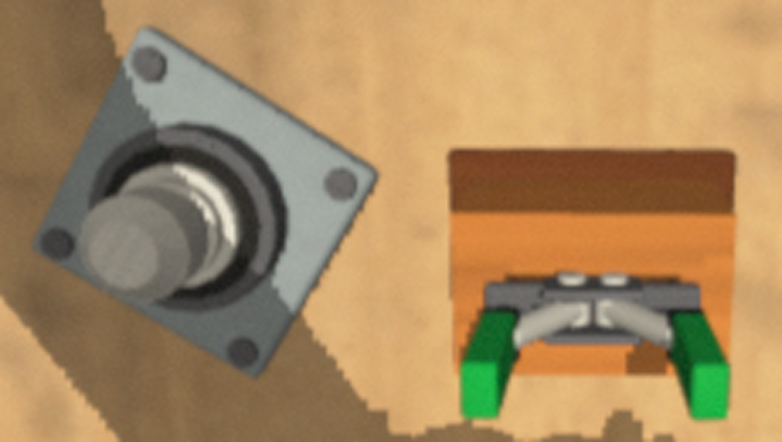

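```bash
python3 - <<'E'
from h import *
f=lambda uv,z:(at_z('wrist',uv,z)*1e3).round(1)
a=f((291.5,199.7),.155);b=f((358.8,199.1),.155);print(a,b,(a+b)/2)
w=lambda u,v:(150+u/3.4,85+v/3.4)
print('plate corners stand top z70', f(w(449,212),.07),f(w(735,212),.07),f(w(460,375),.07),f(w(727,373),.07))
print('shaft top',f(w(128,255),.078))
print('axle plate corners z12',[f(w(*p),.012) for p in ((148,27),(378,175),(258,378),(35,245))])
n=lambda u,v:(415+u/6,115+v/6)
cs=np.array([f(n(*p),.006) for p in ((240,58),(562,242),(333,562),(20,402))]);print('nest',cs,cs.mean(0))
# lugs: inner/outer ends at ring top z .028? 
print('lugs ends',[f(n(*p),.026) for p in ((413,160),(435,182),(495,235),(520,248),(365,217),(467,300))])
print('claws',[f(n(*p),.026) for p in ((285,305),(375,405))])
print('back',f(n(255,440),.026))
s=r.sense();print(s['eef_pos'],delta([.4995,.0068,.34],down(np.pi/2),s))
E
```

```text
[499.3 -19.1 155. ] [499.2  32.6 155. ] [499.25   6.75 155.  ]
plate corners stand top z70 [474.5 -34.9  70. ] [475.2  48.6  70. ] [524.9 -33.9  70. ] [524.9  48.   70. ]
shaft top [ 484.8 -127.    78. ]
axle plate corners z12 [array([ 423.8, -137.5,   12. ]), array([472.4, -65.7,  12. ]), array([ 545.4, -114.3,   12. ]), array([ 495.8, -186.8,   12. ])]
nest [[461.4 160.1   6. ]
 [498.2 229.4   6. ]
 [566.8 193.3   6. ]
 [530.9 123.7   6. ]] [514.325 176.625   6.   ]
lugs ends [array([478.1, 186.8,  26. ]), array([482.2, 191.6,  26. ]), array([492.4, 204.6,  26. ]), array([495. , 209.8,  26. ]), array([488.8, 179.4,  26. ]), array([505.1, 201.4,  26. ])]
claws [array([505.8, 166.6,  26. ]), array([526. , 186.9,  26. ])]
back [533.  164.4  26. ]
[0.50038918 0.00398173 0.41974029] (array([-0.36,  0.01,  0.01]), array([ 7.97,  0.28, -0.09]))
```

```bash
python3 - <<'E'
from h import *
im=cv2.imread('pics/w1.png').astype(int)
ys,xs=np.nonzero((im[115:215,415:515,2]>150)&(im[115:215,415:515,0]>130));ys+=115;xs+=415
P=np.array([at_z('wrist',(u,v),.026)[:2] for u,v in zip(xs,ys)])*1e3
c=np.array([514.3,176.6]);
d=np.linalg.norm(P-c,axis=1);P=P[d<40]
# circle fit on body: exclude lugs
for k in range(5):
    d=np.linalg.norm(P-c,axis=1);B=P[d<24.8]
    from scipy.optimize import least_squares
    # outer boundary fit: mean radius model for body
    ang=np.arctan2(*(B-c).T[::-1]);
    out=[]
    for a in np.linspace(-np.pi,np.pi,60):
        m=abs(ang-a)<.06
        if m.sum()>3:
            out.append(B[m][np.argmax(np.linalg.norm(B[m]-c,axis=1))])
    out=np.array(out);s=least_squares(lambda q:np.linalg.norm(out-q[:2],axis=1)-q[2],[*c,24],loss='soft_l1');c=s.x[:2]
print(s.x)
d=np.linalg.norm(P-c,axis=1);L=P[(d>27)]
a=np.degrees(np.arctan2(*(L-c).T[::-1]));print(np.histogram(a,20))
for cc in (c,np.array([514.3,176.6])):
    a=np.degrees(np.arctan2(*(L-cc).T[::-1]));h=a>np.median(a)
    k=(a.min()+a.max())/2; print(k,a[a<k].mean(),a[a>=k].mean(),(a[a<k].mean()+a[a>=k].mean())/2-180)
E
```

```text
[514.00908358 176.6282842   24.26298024]
(array([ 4,  1,  2,  1,  1,  1,  2,  2,  3,  2,  3,  7, 24, 17,  1,  3,  3,
       13, 35, 11]), array([ 16.52700512,  24.54808776,  32.56917039,  40.59025303,
        48.61133567,  56.63241831,  64.65350095,  72.67458359,
        80.69566622,  88.71674886,  96.7378315 , 104.75891414,
       112.77999678, 120.80107941, 128.82216205, 136.84324469,
       144.86432733, 152.88540997, 160.90649261, 168.92757524,
       176.94865788]))
96.73783150004266 55.63441767495127 142.76063637090195 -80.80247297707339
96.8055347048526 56.07809268349846 143.0074982130189 -80.45720455174133
```

step_arm(
  steps="0 0 0 2 0.1 0 1; 0 0 0 4 0.2 0 1; 0 0 0 6 0.3 0 1; 0 0 0 8 0.3 -0.1 1; 0 0 0 8 0.3 -0.1 1",
)

```text
time_s: 4.3
eef_pos: [0.4979, 0.0066, 0.3367]
tool_rot: [-3.099, 1.565, -3.104]
ft_force: [-0.5, -0.8, -0.9]
finger_gap: 0.999
```

```bash
python3 - <<'E'
from h import *
s=r.sense();print(s['eef_pos'],delta([.4995,.0068,.287],down(np.pi/2),s))
im=r.read_camera('wrist');cv2.imwrite('pics/w2.png',im[:,:,::-1])
E
```

```text
[0.49787971 0.00664452 0.33667615] (array([-0.31, -0.33,  0.01]), array([4.97, 0.02, 0.19]))
```

View pics/w2.png

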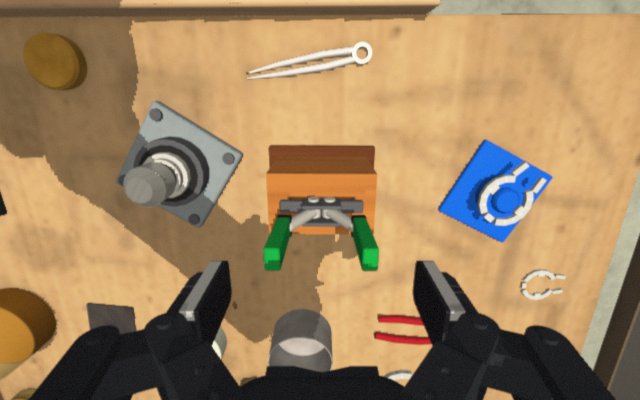

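step_arm(
  steps="0 0 0 1.5 0 0.1 1; 0 0 0 3 0 0.1 1; 0 0 0 4.2 0 0.1 1; 0 0 0 4.8 0 0.1 1; 0 0 0 4.8 0 0.1 1",
)

```text
time_s: 4.77
eef_pos: [0.5002, 0.0069, 0.2912]
tool_rot: [-3.08, 1.57, -3.085]
ft_force: [0.2, -0.2, -0.1]
finger_gap: 1.001
```

```bash
python3 - <<'E'
from h import *
s=r.sense();print(s['time_s'],s['eef_pos'],s['qd'].round(3),delta([.4995,.0068,.287],down(np.pi/2),s))
im=r.read_camera('wrist');cv2.imwrite('pics/w3.png',im[:,:,::-1])
s=r.sense();print(s['eef_pos'])
print(r.tip_of('pliers_grip','wrist'))
f=lambda uv,z:(at_z('wrist',uv,z)*1e3).round(1)
print(proj('wrist',[.4995,.0068,.155]),proj('wrist',[.4995,-.0192,.155]),proj('wrist',[.4995,.0328,.155]))
E
```

```text
4.7667 [0.50024905 0.00692626 0.29124498] [ 0.007 -0.02  -0.017 -0.012 -0.015  0.017  0.014] (array([-0.29, -0.07,  0.  ]), array([ 0.42, -0.01, -0.07]))
[0.50049641 0.00709096 0.29190942]
[]
[320.82501627 307.90557822] [255.15993418 308.32150089] [386.49413418 307.48962999]
```

View pics/w3.png

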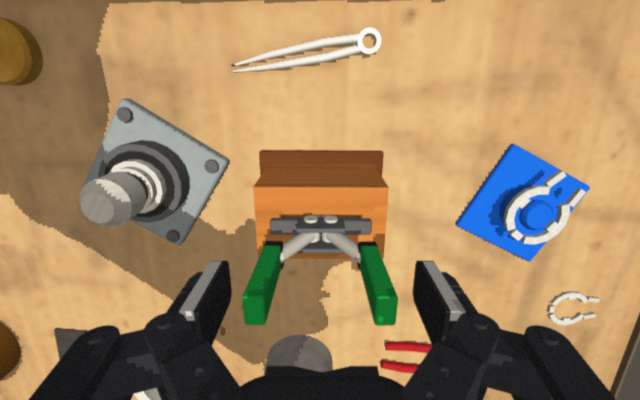

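step_arm(
  steps="0 0 0 0.5 0 -0.1 1; 0 0 0 0.8 0 -0.1 1; 0 0 0 0.8 0 -0.1 0.75; 0 0 0 0.8 0 -0.1 0.5; 0 0 0 0.8 0 -0.1 0.4",
  grip_force=4,
)

```text
time_s: 5.28
eef_pos: [0.5001, 0.0066, 0.2846]
tool_rot: [-0.735, 1.569, -0.74]
ft_force: [-2.1, -3.2, 17.7]
finger_gap: 0.643
```

step_arm(
  steps="0 0 0 0 0 0 0; 0 0 0 0 0 0 0; 0 0 0 0 0 0 0; 0 0 0 0 0 0 0; 0 0 0 0 0 0 0",
  grip_force=4,
)

```text
time_s: 5.7
eef_pos: [0.5003, 0.0068, 0.2854]
tool_rot: [-0.635, 1.568, -0.64]
ft_force: [-2.8, -2.9, 15.2]
finger_gap: 0.624
```

```bash
python3 - <<'E'
from h import *
s=r.sense();print(s['time_s'],s['eef_pos'],s['finger_gap'],s['ft_force'],s['effort'].round(1))
im=r.read_camera('wrist');cv2.imwrite('pics/w4.png',im[:,:,::-1])
E
```

```text
5.7 [0.50028331 0.00675007 0.28538204] 0.6238187278233706 [-2.76507993 -2.94375188 15.21076224] [ -1.3 -39.6  -8.3 -15.6  -0.2  -1.3  -0. ]
```

View pics/w4.png

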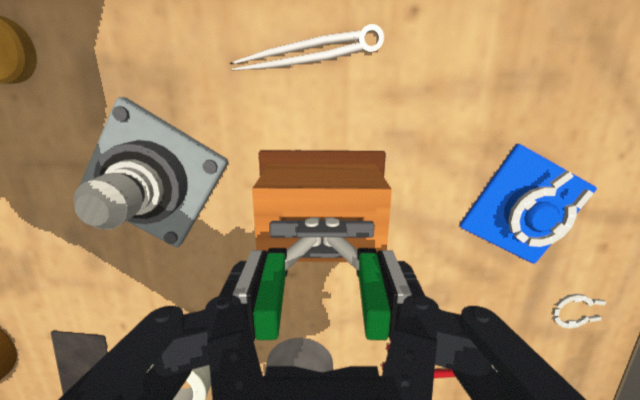

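step_arm(
  steps="0 0 0 0 0 0 0.69; 0 0 0 0 0 0 0.69; 0 0 0 0 0 0 0.69; 0 0 0 -0.3 0 0 0.69; 0 0 0 -0.5 0 0 0.69",
  grip_force=3,
)

```text
time_s: 6.17
eef_pos: [0.4993, 0.0071, 0.2887]
tool_rot: [2.854, 1.57, 2.849]
ft_force: [-0.8, 0.3, -1.6]
finger_gap: 0.692
```

```bash
python3 - <<'E'
from h import *
s=r.sense();print(s['time_s'],s['eef_pos'],s['finger_gap'],s['ft_force'],s['effort'].round(1))
im=r.read_camera('wrist');cv2.imwrite('pics/w5.png',im[:,:,::-1])
E
```

```text
6.1667 [0.49926452 0.00707254 0.28867904] 0.6915040034221874 [-0.78473566  0.31296577 -1.55904228] [ -0.1 -46.1  -8.9 -18.3   0.1  -0.   -0. ]
```

View pics/w5.png

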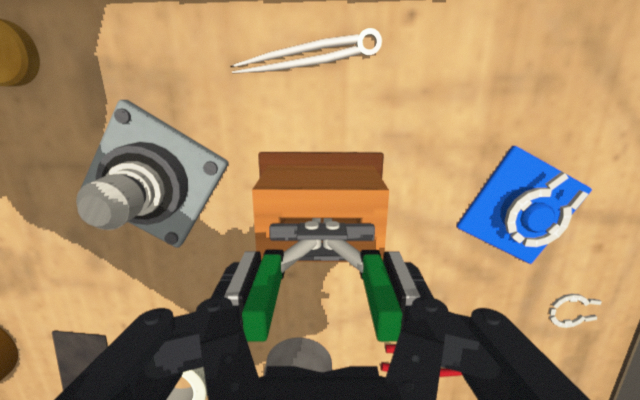

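step_arm(
  steps="0 0 0 -1 0 0 0.69; 0 0 0 -2.5 0 0 0.69; 0 0 0 -4.3 0 0 0.69; 0 0 0 -6.1 0 0 0.69; 0 0 0 -7.8 0 0 0.69",
)

```text
time_s: 6.63
eef_pos: [0.4993, 0.0072, 0.3682]
tool_rot: [0.428, 1.571, 0.424]
ft_force: [1.3, -0.4, -2.7]
finger_gap: 0.688
```

```bash
python3 - <<'E'
from h import *
s=r.sense();print(s['time_s'],s['eef_pos'],s['finger_gap'],s['ft_force'],s['effort'].round(1))
im=r.read_camera('wrist');cv2.imwrite('pics/w6.png',im[:,:,::-1])
im=r.read_camera('scene');cv2.imwrite('pics/s6.png',cv2.resize(im[150:350,200:480,::-1],None,fx=2.8,fy=2.8))
E
```

```text
6.6333 [0.49929957 0.00722091 0.36820456] 0.6876292621271632 [ 1.31738918 -0.44728213 -2.69918568] [ -1.4 -40.4  -8.1 -21.5   0.3  -0.4  -0.3]
```

View pics/w6.png

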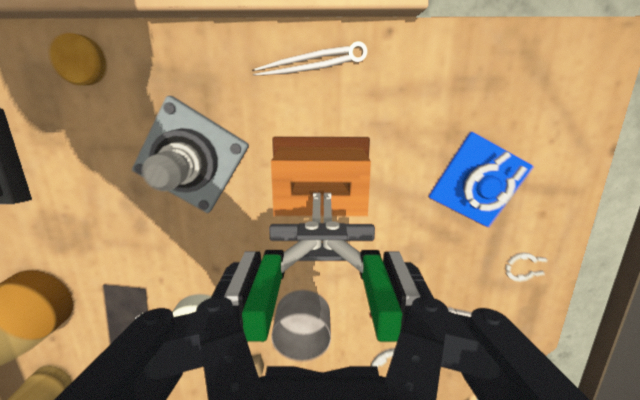

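View pics/s6.png

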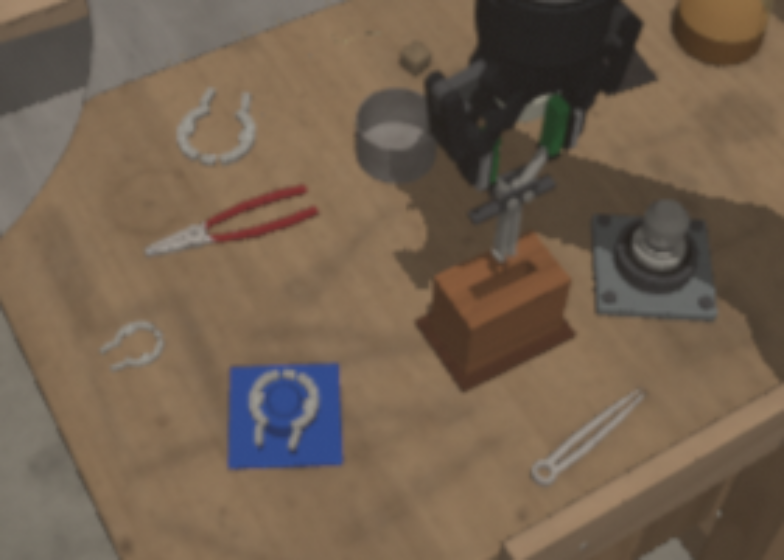

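```bash
python3 - <<'E'
from h import *
s=r.sense();print(s['eef_pos'],delta([.4915,.1933,.345],down(np.radians(53.5)),s))
im=cv2.imread('pics/w6.png');cv2.imwrite('pics/w6c.png',cv2.resize(im[180:260,260:385],None,fx=6,fy=6,interpolation=cv2.INTER_CUBIC))
# ring refine
sys=None
ys,xs=np.nonzero((im[120:230,425:545,2]>150)&(im[120:230,425:545,0]>130));ys+=120;xs+=425
P=np.array([at_z('wrist',(u,v),.026)[:2] for u,v in zip(xs,ys)])*1e3
c=np.array([514,176.6]);d=np.linalg.norm(P-c,axis=1);L=P[(d>27)&(d<36.5)]
a=np.degrees(np.arctan2(*(L-c).T[::-1]));a=a[(a>90)&(a<200)];m=np.median(a);print(np.median(a[a<144]),np.median(a[a>144]),len(a))
B=P[d<26.5];print(B.mean(0))
E
```

```text
[0.50037421 0.00743964 0.36954468] (array([36.22,  0.28, -0.09]), array([ 2.45, 18.58, -0.99]))
110.48859347678919 158.20509179066434 140
[515.86117443 175.74945821]
```

View pics/w6c.png

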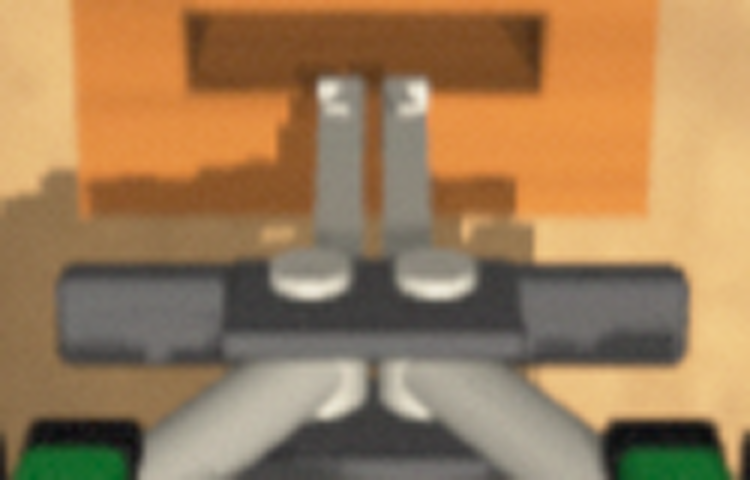

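step_arm(
  steps="6 0 0 0 2.8 -0.1 0.69; 12 0 0 0 6.3 -0.3 0.69; 18.5 0 0 0.5 10 -0.5 0.69; 25 0 0 1 13.6 -0.7 0.69; 31 0 0 1.5 16.6 -0.9 0.69",
)

```text
time_s: 7.15
eef_pos: [0.4904, 0.1755, 0.3511]
tool_rot: [2.729, 1.57, 2.179]
ft_force: [0.0, 0.0, -1.7]
finger_gap: 0.688
```

step_arm(
  steps="4 0 0 0.3 1 0.9 0.69; 5 0 0 0.8 1.8 1.5 0.69; 5 0 0 1 1.8 1.5 0.69; 5 0 0 1 1.8 1.5 0.69; 5 0 0 1 1.8 1.5 0.69",
)

```text
time_s: 7.57
eef_pos: [0.5132, 0.1793, 0.341]
tool_rot: [-1.924, 1.569, -2.558]
ft_force: [-0.1, -0.1, -1.0]
finger_gap: 0.695
```

```bash
cat > look.py <<'E'
from h import *
import sys
n=sys.argv[1]
s=r.sense();print(s['time_s'],s['eef_pos'],s['finger_gap'],s['ft_force'],s['qd'].round(3))
i=r.camera_info('wrist');np.save('pics/%s_E.npy'%n,i['extrinsics'])
im=r.read_camera('wrist');cv2.imwrite('pics/%s.png'%n,im[:,:,::-1])
E
python3 look.py w7; python3 - <<'E'
from h import *
s=r.sense();print(s['eef_pos'],delta([.4915,.1933,.345],down(np.radians(53.5)),s))
E
```

```text
7.5667 [0.51320654 0.17929499 0.34102713] 0.6950677094761049 [-0.13174976 -0.13714489 -0.96848762] [ 0.006 -0.011 -0.007  0.001 -0.003 -0.001 -0.006]
[0.51317238 0.17942189 0.34133638] (array([ 0.19, -0.02,  0.07]), array([-0.37, -0.17, -2.57]))
```

View pics/w7.png

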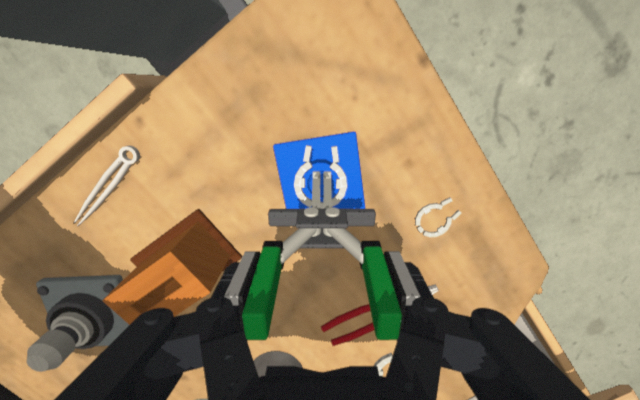

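```bash
python3 - <<'E'
from h import *
im=cv2.imread('pics/w7.png');cv2.imwrite('pics/w7c.png',cv2.resize(im[120:230,260:380],None,fx=6,fy=6,interpolation=cv2.INTER_CUBIC))
E
```

```text
(no output)
```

View pics/w7c.png

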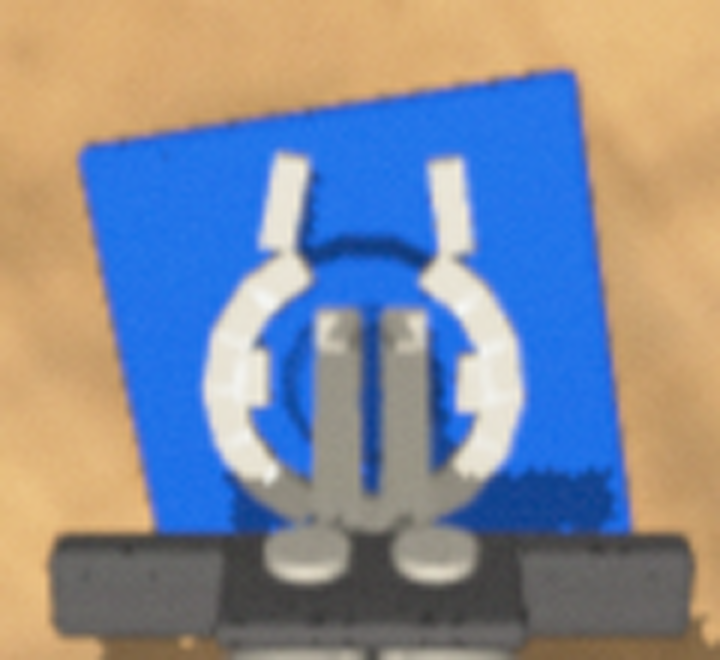

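```bash
python3 - <<'E'
from h import *
s=r.sense();R=toolR(s);P=s['eef_pos']
n=lambda u,v:(260+u/6,120+v/6)
def t(uv,z):
    return (R.inv().apply(at_z('wrist',n(*uv),z)-P)*1e3).round(1)
print('lug ends outer/inner L',t((277,152),.026),t((309,158),.026),'R',t((428,160),.026),t((464,157),.026))
print('lug roots',t((258,247),.026),t((300,252),.026),t((438,250),.026),t((475,250),.026))
print('body L/R',t((204,390),.026),t((523,390),.026))
print('claws',t((270,378),.026),t((458,378),.026))
print('nest pt', 'tips', [t((u,312),z) for u in (316,427) for z in (.06,.065,.07)])
# tip end expected on tool axis
for z in (.055,.06,.065,.07,.075):
    p=P.copy();q=proj('wrist',[*(P[:2]),z]);print(z,(q-[260,120])*6)
E
```

```text
lug ends outer/inner L [315.4 -13.7 -34. ] [315.4  -9.  -33.1] R [315.3   8.6 -32.8] [315.3  13.9 -33.2]
lug roots [315.4 -16.7 -19.7] [315.4 -10.5 -18.9] [315.3  10.2 -19.2] [315.3  15.7 -19.2]
body L/R [315.4 -25.5   2.7] [315.3  23.5   2.7]
claws [315.4 -15.3   0.8] [315.3  13.5   0.8]
nest pt tips [array([281.4,  -7.2, -18.7]), array([276.4,  -7.1, -20. ]), array([271.4,  -7. , -21.3]), array([281.3,   7.6, -18.6]), array([276.3,   7.4, -20. ]), array([271.3,   7.2, -21.3])]
0.055 [372.9793582  433.61327034]
0.06 [373.04375784 445.18074158]
0.065 [373.11050262 457.16944533]
0.07 [373.17972301 469.60281722]
0.075 [373.25155933 482.50606425]
```

```bash
python3 - <<'E'
from h import *
s=r.sense();R=toolR(s);P=s['eef_pos'];n=lambda u,v:(260+u/6,120+v/6)
for name,dx in (('tipend',.155+.12),('plate',.155+.12-.061),('grip',.155),('griptop',.132)):
    q=proj('wrist',R.apply([dx,0,0])+P);print(name,q.round(1),((q-[260,120])*6).round())
im=r.read_camera('scene');cv2.imwrite('pics/s7.png',cv2.resize(im[130:330,200:420,::-1],None,fx=3.5,fy=3.5,interpolation=cv2.INTER_CUBIC))
for name,dx in (('tipend',.155+.12),('plate',.155+.12-.061),('grip',.155),('griptop',.132)):
    q=proj('scene',R.apply([dx,0,0])+P);print(name,q.round(1),((q-[200,130])*3.5).round())
print(r.tip_of('pliers_tips','wrist'),r.tip_of('pliers_grip','scene'),r.tip_of('pliers_tips','scene'))
E
```

```text
tipend [321.8 196.6] [371. 460.]
plate [321.9 228.9] [372. 653.]
grip [322.2 284.5] [373. 987.]
griptop [322.4 319.9] [ 375. 1199.]
tipend [298.7 282.7] [345. 535.]
plate [297.2 265.5] [340. 474.]
grip [295.5 246.9] [334. 409.]
griptop [294.9 239.1] [332. 382.]
[{'uv': [322.7, 177.9], 'p': 0.9}, {'uv': [93.0, 309.9], 'p': 0.26}, {'uv': [322.3, 177.9], 'p': 0.22}] [{'uv': [297.0, 247.5], 'p': 0.67}] [{'uv': [298.8, 286.4], 'p': 0.94}, {'uv': [440.6, 227.4], 'p': 0.48}]
```

View pics/s7.png

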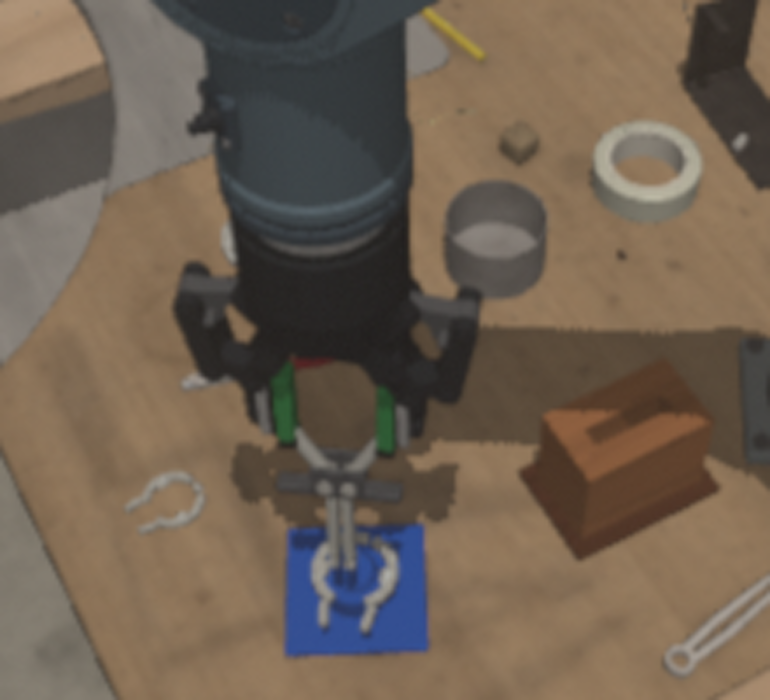

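```bash
python3 - <<'E'
from h import *
s=r.sense();R=toolR(s);P=s['eef_pos']
def t(p):return (R.inv().apply(p-P)*1e3).round(1)
a,e=tri('wrist',(322.7,177.9),'scene',(298.8,286.4));print('tips',t(a),a,e)
n=lambda u,v:(260+u/6,120+v/6);m=lambda u,v:(200+u/3.5,130+v/3.5)
a,e=tri('wrist',n(372,320),'scene',m(345,578));print('tip end',t(a),a,e)
a,e=tri('wrist',n(372,536),'scene',m(338,487));print('plate',t(a),a,e)
a,e=tri('wrist',n(52,540),'scene',m(277,480));print('plate L',t(a),e)
a,e=tri('wrist',n(692,540),'scene',m(402,488));print('plate R',t(a),e)
a,e=tri('wrist',(256,332),'scene',m(282,365));print('gripL top',t(a),a,e)
E
```

```text
tips [256.9  -2.  -19.4] [0.49655274 0.18984054 0.08494609] 0.006057532950632005
tip end [303.9  -0.4 -11.2] [0.50415267 0.18625845 0.03793554] 0.0016007424763617559
plate [200.3  -1.5 -17.3] [0.49854115 0.18905775 0.14158251] 0.003778085041107169
plate L [ 70.   -0.8 -81.2] 0.024377392214690274
plate R [ 41.7 -24.6 -93.9] 0.05566209154801946
gripL top [ 32.7   0.8 -72.7] [0.45525735 0.22374205 0.30920015] 0.017172086474731344
```

```bash
python3 - <<'E'
import cv2
im=cv2.imread('pics/w7.png');cv2.imwrite('pics/w7d.png',cv2.resize(im[200:400,200:440],None,fx=3.2,fy=3,interpolation=cv2.INTER_CUBIC))
E
```

```text
(no output)
```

View pics/w7d.png

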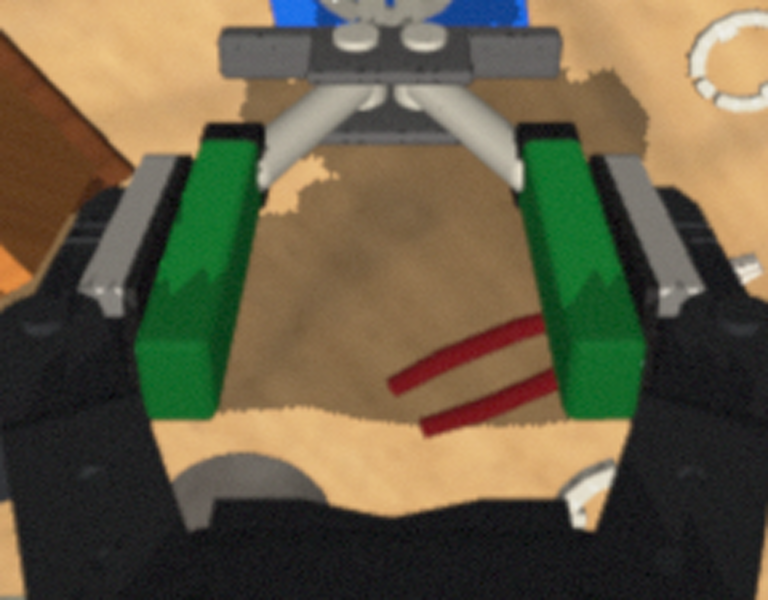

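```bash
cat > fit.py <<'E'
from h import *
from scipy.optimize import least_squares
def fit(E,P,R,feats,x0=(275,0,0,0,0)):
    i=r.camera_info('wrist');E=np.array(E)
    # feats: list of (h above tip end, y, z, u or None, v or None, w)
    def pj(q):
        a,y0,z0,th,ph=q;out=[]
        for h,y,z,u,v in feats:
            # local frame, pivot at grip (h=120)
            l=np.array([120-h,y,z],float)
            l=Ro.from_euler('y',th).apply(l); l=Ro.from_euler('z',ph).apply(l)
            p=np.array([a-120,y0,z0])+l
            w=R.apply(p/1e3)+P;c=E[:3,:3].T@(w-E[:3,3])
            out.append([i['cx']+i['fx']*c[0]/-c[2],i['cy']+i['fy']*c[1]/c[2]])
        return np.array(out)
    def res(q):
        o=pj(q);e=[]
        for f,k in zip(feats,o):
            if f[3] is not None:e.append(k[0]-f[3])
            if f[4] is not None:e.append(k[1]-f[4])
        return np.array(e)
    s=least_squares(res,x0);q=s.x
    l=Ro.from_euler('z',q[4]).apply(Ro.from_euler('y',q[3]).apply([113.5,0,0]))
    tips=np.array([q[0]-120,q[1],q[2]])+l
    return q,res(q),tips,pj
E
python3 - <<'E'
from fit import *
s=r.sense();P=s['eef_pos'];R=toolR(s);E=r.camera_info('wrist')['extrinsics']
N=None
feats=[(143,0,-7,322,313),(143,0,7,322,339),(0,0,-5,322,171.3),(58,-32,-5,268.7,209.3),(58,32,-5,375.3,209.5),(64,0,5,N,226)]
q,e,t,_=fit(E,P,R,feats);print(q,np.degrees(q[3:]),e.round(1),t)
feats=feats[:2]+feats[3:5];q,e,t,_=fit(E,P,R,feats);print(q,np.degrees(q[3:]),e.round(1),t)
E
```

```text
[ 2.73861796e+02 -9.60755617e-02 -7.27343175e-01  1.28570727e-01
  2.73656766e-03] [7.36656003 0.15679378] [-0.   0.1  0.   0.4  0.   0.8  0.8 -1.2 -0.8 -1.4  1.3] [ 2.66424564e+02  2.11960838e-01 -1.52799498e+01]
[ 2.72469942e+02 -9.83489140e-02 -1.59599654e+00  1.09320724e-01
  2.75822979e-03] [6.26361609 0.15803493] [-0.  -0.5  0.   0.7  0.6  0.  -0.5 -0.3] [ 2.65291967e+02  2.12840947e-01 -1.39791989e+01]
```

```bash
cat > plan.py <<'E'
from h import *
def target(tipw,yawdeg,tilt,t):
    Rn=down(np.radians(yawdeg))*Ro.from_euler('y',-tilt)
    return np.asarray(tipw)-Rn.apply(np.asarray(t)/1e3),Rn
E
python3 - <<'E'
from plan import *
s=r.sense();P=s['eef_pos'];R=toolR(s)
y=R.apply([0,1,0]);print(np.degrees(np.arctan2(y[1],y[0])))
tw=P+R.apply([0,-.0002,-.0264]);tw[2]=.045;print('tip target',tw)
yd=np.degrees(np.arctan2(y[1],y[0]))-1
p,Rn=target(tw,yd,.1286,[266.4,.2,-15.3]);print(p,delta(p,Rn,s))
E
```

```text
53.68973890679911
tip target [0.49194291 0.19551814 0.045     ]
[0.47671688 0.20687011 0.31116234] (array([ 1.  , -7.35, -0.06]), array([ 3.07, -0.01, -4.54]))
```

step_arm(
  steps="0.2 -1.5 0 0.5 0 -0.9 0.69; 0.5 -3.5 0 1.2 0 -2 0.69; 0.8 -5.5 0 2 0 -3.2 0.69; 1 -7 0 2.8 0 -4.2 0.69; 1 -7.35 0 3 0 -4.5 0.69",
)

```text
time_s: 8.23
eef_pos: [0.4752, 0.2083, 0.311]
tool_rot: [-0.0, 1.443, -0.648]
ft_force: [0.3, 0.6, -1.1]
finger_gap: 0.693
```

```bash
python3 look.py w8; python3 - <<'E'
import cv2
im=cv2.imread('pics/w8.png');cv2.imwrite('pics/w8c.png',cv2.resize(im[110:240,250:390],None,fx=5.5,fy=4.5,interpolation=cv2.INTER_CUBIC))
E
```

```text
8.2333 [0.47520343 0.20826145 0.31101075] 0.6927653356953212 [ 0.30235642  0.5656612  -1.12345649] [-0.09  -0.001  0.057  0.037  0.076 -0.037 -0.103]
```

View pics/w8.png

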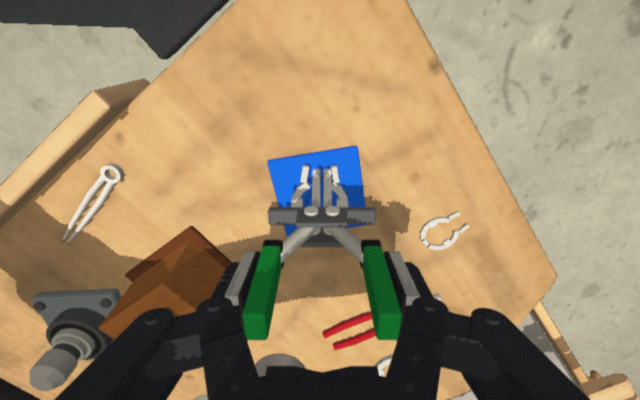

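View pics/w8c.png

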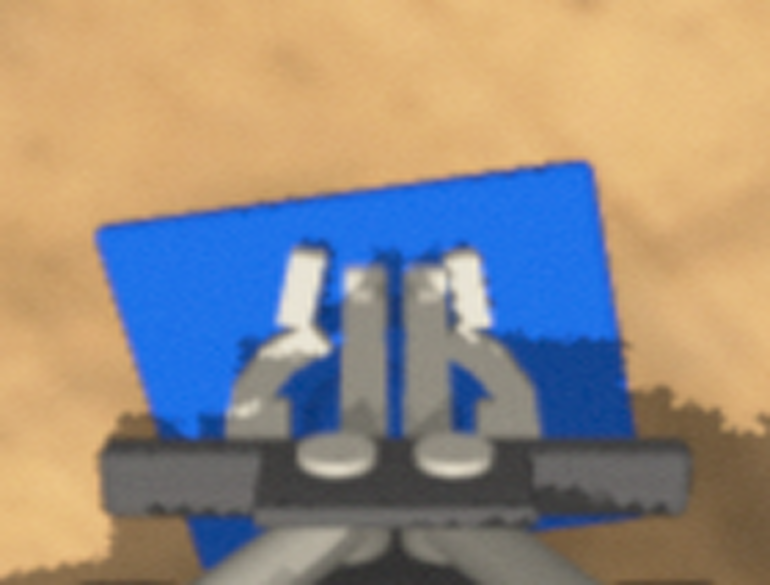

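step_arm(
  steps="0 0 0 0.2 -0.1 0 0.69; 0 0 0 0.4 -0.15 0 0.69; 0 0 0 0.4 -0.15 0 0.69; 0 0 0 0.4 -0.15 0 0.69; 0 0 0 0.4 -0.15 0 0.69",
)

```text
time_s: 8.7
eef_pos: [0.4771, 0.2054, 0.3079]
tool_rot: [0.011, 1.443, -0.641]
ft_force: [-0.1, 0.4, -1.9]
finger_gap: 0.69
```

```bash
python3 look.py w9; python3 - <<'E'
import cv2
im=cv2.imread('pics/w9.png');cv2.imwrite('pics/w9c.png',cv2.resize(im[130:230,260:380],None,fx=6,fy=6,interpolation=cv2.INTER_CUBIC))
E
```

```text
8.7 [0.47709317 0.20535901 0.3078653 ] 0.6904629005420222 [-0.06458521  0.38486612 -1.85643263] [-0.004 -0.004 -0.002  0.002 -0.    -0.002 -0.005]
```

View pics/w9c.png

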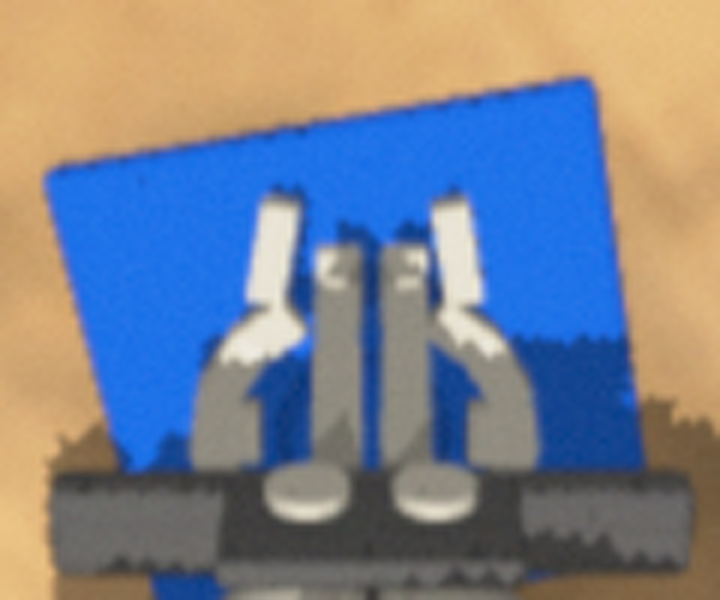

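```bash
python3 - <<'E'
from fit import *
s=r.sense();P=s['eef_pos'];R=toolR(s);E=r.camera_info('wrist')['extrinsics']
N=None;n=lambda u,v:(260+u/6,130+v/6)
feats=[(143,0,-7,322,313),(143,0,7,322,339),(0,0,-5,n(372,0)[0],n(0,245)[1]),(58,-32,-5,n(50,0)[0],n(0,472)[1]),(58,32,-5,n(692,0)[0],n(0,472)[1])]
q,e,t,_=fit(E,P,R,feats);print(q,np.degrees(q[3:]),e.round(1),t)
tw=P+R.apply(t/1e3);print('tips world',tw)
ax=R.apply(Ro.from_euler('z',q[4]).apply(Ro.from_euler('y',q[3]).apply([1,0,0])));print('axis',ax)
L=np.array([at_z('wrist',n(*p),.026) for p in ((262,200),(298,205),(433,208),(468,195),(247,303),(485,300))]);
Y=R.apply([0,1,0]);Z=np.cross([0,0,-1],Y)
print('rel to tips y,z mm',((L-tw)@np.stack([Y,Z],1)*1e3).round(1))
E
```

```text
[ 2.73144669e+02 -1.77504234e-01 -1.29873664e+00  1.27033845e-01
  1.92560887e-03] [7.27850316 0.11032926] [-0.   0.  -0.   0.5 -0.1  1.   0.9 -0.8 -0.7 -0.9] [ 2.65729883e+02  3.92911192e-02 -1.56783297e+01]
tips world [0.4919339  0.19463471 0.0423407 ]
axis [ 0.00307596  0.00190684 -0.99999345]
rel to tips y,z mm [[-14.4  -8.3]
 [ -9.6  -7.6]
 [  8.2  -7.1]
 [ 12.8  -8.9]
 [-16.8   6.5]
 [ 15.4   6.2]]
```

step_arm(
  steps="0 0 0 0.2 -0.08 -0.12 0.69; 0 0 0 0.6 -0.08 -0.18 0.69; 0 0 0 1 -0.08 -0.23 0.69; 0 0 0 1.35 -0.08 -0.28 0.69; 0 0 0 1.53 -0.08 -0.3 0.69",
)

```text
time_s: 9.17
eef_pos: [0.4751, 0.2057, 0.2914]
tool_rot: [0.002, 1.443, -0.649]
ft_force: [0.2, -0.9, -1.5]
finger_gap: 0.694
```

step_arm(
  steps="0 0 0 0 0 0 0.69; 0 0 0 0 0 0 0.69; 0 0 0 0 0 0 0.69; 0 0 0 0 0 0 0.69; 0 0 0 0 0 0 0.69",
)

```text
time_s: 9.58
eef_pos: [0.4754, 0.2058, 0.2923]
tool_rot: [0.011, 1.442, -0.64]
ft_force: [-1.0, 1.3, -1.3]
finger_gap: 0.691
```

```bash
python3 look.py w10; python3 - <<'E'
import cv2
im=cv2.imread('pics/w10.png');cv2.imwrite('pics/w10c.png',cv2.resize(im[130:230,260:380],None,fx=6,fy=6,interpolation=cv2.INTER_CUBIC))
from bench import r
im=r.read_camera('scene');cv2.imwrite('pics/s10.png',cv2.resize(im[220:340,230:370,::-1],None,fx=5,fy=5,interpolation=cv2.INTER_CUBIC))
E
```

```text
9.5833 [0.4753738  0.2058093  0.29231611] 0.6912213849767931 [-0.96490274  1.25017868 -1.30305819] [ 0.001  0.     0.     0.    -0.002  0.001 -0.001]
```

View pics/w10c.png

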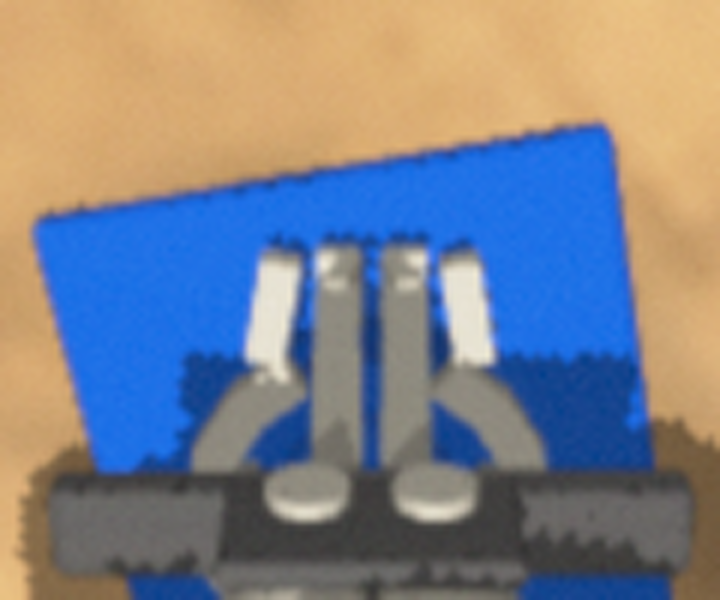

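View pics/s10.png

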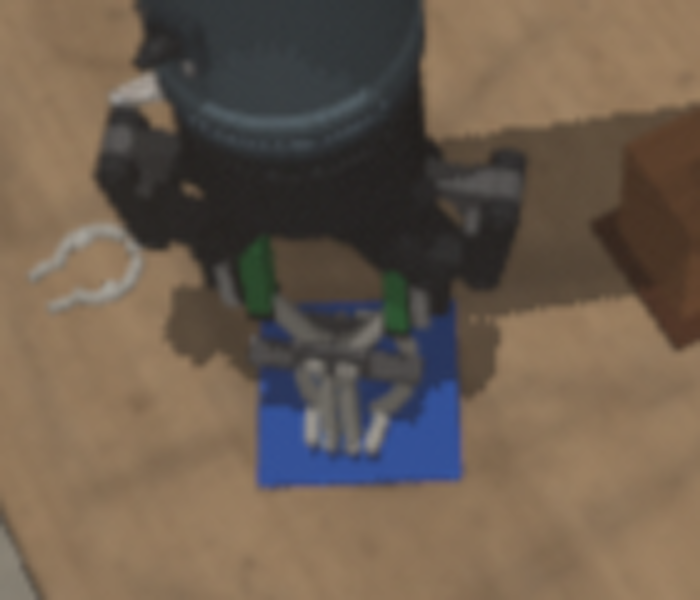

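```bash
python3 - <<'E'
from fit import *
s=r.sense();P=s['eef_pos'];R=toolR(s);E=r.camera_info('wrist')['extrinsics']
n=lambda u,v:(260+u/6,130+v/6)
tw=P+R.apply(np.array([266,.04,-15.5])/1e3);print(tw)
L=np.array([at_z('wrist',n(*p),.026) for p in ((260,258),(298,262),(442,262),(480,255),(245,365),(495,362))]);
Y=R.apply([0,1,0]);Z=np.cross([0,0,-1],Y)
print('rel to tips y,z mm',((L-tw)@np.stack([Y,Z],1)*1e3).round(1))
print('tip front at end z .020',((at_z('wrist',n(372,245),.020)-tw)@np.stack([Y,Z],1)*1e3).round(1))
E
```

```text
[0.49047329 0.19476422 0.02647939]
rel to tips y,z mm [[-13.9  -6.6]
 [ -9.2  -6.1]
 [  8.9  -6. ]
 [ 13.6  -7. ]
 [-16.2   8.2]
 [ 15.9   7.8]]
tip front at end z .020 [ 0.1 -5.9]
```

step_arm(
  steps="0 0 0 0 0 0 0.65; 0 0 0 0 0 0 0.61; 0 0 0 0 0 0 0.57; 0 0 0 0 0 0 0.53; 0 0 0 0 0 0 0.48",
  grip_force=32,
)

```text
time_s: 10.1
eef_pos: [0.4752, 0.2057, 0.2921]
tool_rot: [0.007, 1.443, -0.643]
ft_force: [-0.9, 0.3, -1.7]
finger_gap: 0.486
```

step_arm(
  steps="0 0 0 0 0 0 0.4; 0 0 0 0 0 0 0.3; 0 0 0 0 0 0 0; 0 0 0 0 0 0 0; 0 0 0 0 0 0 0",
  grip_force=32,
)

```text
time_s: 10.52
eef_pos: [0.4753, 0.2058, 0.2922]
tool_rot: [0.009, 1.443, -0.642]
ft_force: [-0.2, 0.2, -2.1]
finger_gap: 0.474
```

```bash
python3 look.py w11; python3 - <<'E'
import cv2
im=cv2.imread('pics/w11.png');cv2.imwrite('pics/w11c.png',cv2.resize(im[130:230,260:380],None,fx=6,fy=6,interpolation=cv2.INTER_CUBIC))
from bench import r
im=r.read_camera('scene');cv2.imwrite('pics/s11.png',cv2.resize(im[220:340,230:370,::-1],None,fx=5,fy=5,interpolation=cv2.INTER_CUBIC))
E
```

```text
10.5167 [0.47530501 0.2058101  0.29215236] 0.4740722312549808 [-0.22817692  0.23244578 -2.07655832] [-0.002  0.001  0.002 -0.     0.     0.001  0.   ]
```

View pics/w11.png

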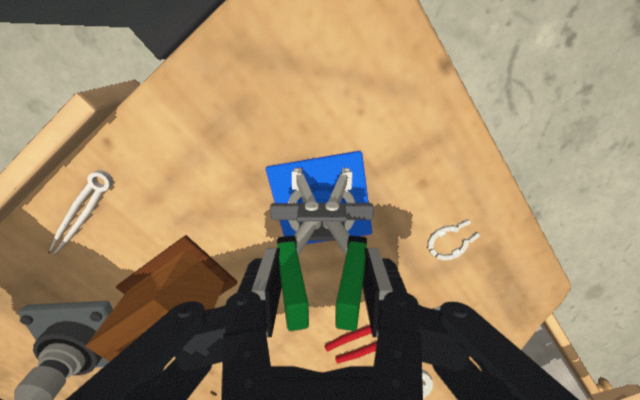

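View pics/w11c.png

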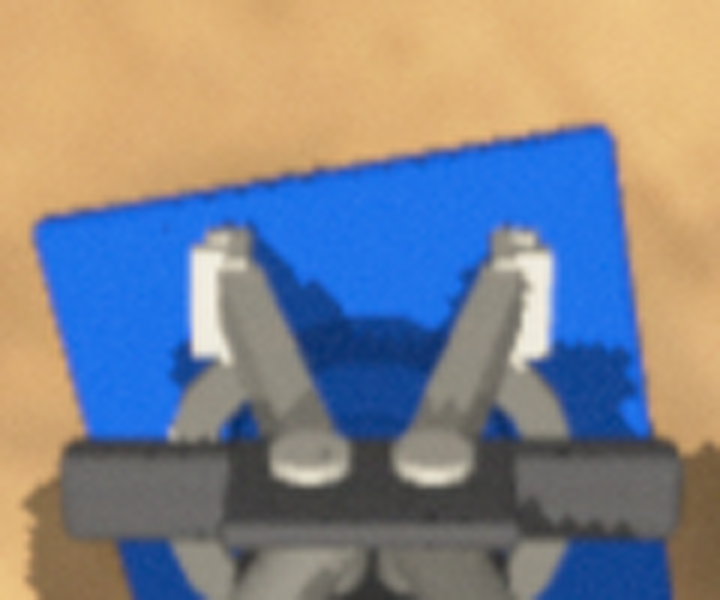

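View pics/s11.png

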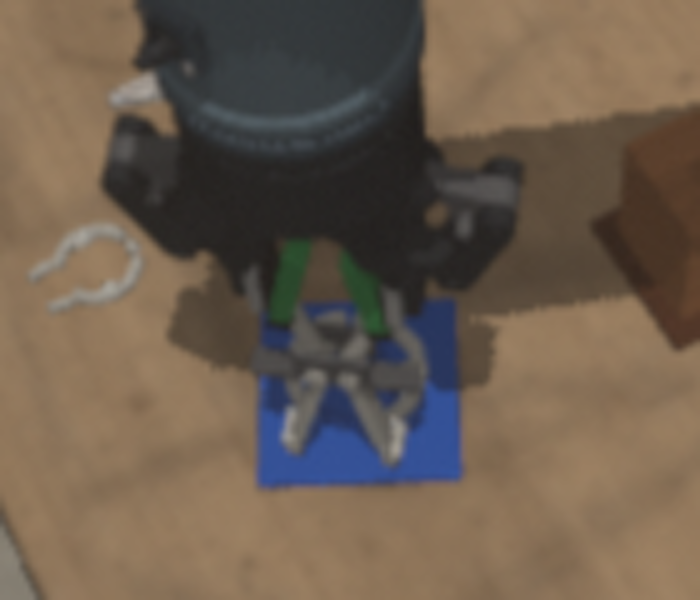

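step_arm(
  steps="0 0 0 -0.2 0 0.03 0; 0 0 0 -0.6 0 0.08 0; 0 0 0 -1.2 0 0.15 0; 0 0 0 -2 0 0.25 0; 0 0 0 -3 0 0.38 0",
)

```text
time_s: 11.03
eef_pos: [0.4751, 0.2057, 0.3231]
tool_rot: [0.005, 1.443, -0.646]
ft_force: [0.3, 0.4, -3.0]
finger_gap: 0.473
```

step_arm(
  steps="0 0 0 -1 0 0.13 0; 0 0 0 -2 0 0.25 0; 0 0 0 -3 0 0.38 0; 0 0 0 -4 0 0.51 0; 0 0 0 -4.8 0 0.61 0",
)

```text
time_s: 11.45
eef_pos: [0.4753, 0.2059, 0.3723]
tool_rot: [0.015, 1.442, -0.635]
ft_force: [-0.0, -0.2, -1.6]
finger_gap: 0.469
```

```bash
python3 look.py w12; python3 - <<'E'
import cv2
im=cv2.imread('pics/w12.png');cv2.imwrite('pics/w12c.png',cv2.resize(im[130:260,250:390],None,fx=5,fy=5,interpolation=cv2.INTER_CUBIC))
from bench import r
im=r.read_camera('scene');cv2.imwrite('pics/s12.png',cv2.resize(im[200:320,230:370,::-1],None,fx=5,fy=5,interpolation=cv2.INTER_CUBIC))
E
```

```text
11.45 [0.47525866 0.20585602 0.37225023] 0.46931544008683757 [-0.03701482 -0.18469744 -1.62397587] [ 0.067 -0.124 -0.068 -0.081 -0.135  0.176  0.128]
```

View pics/w12c.png

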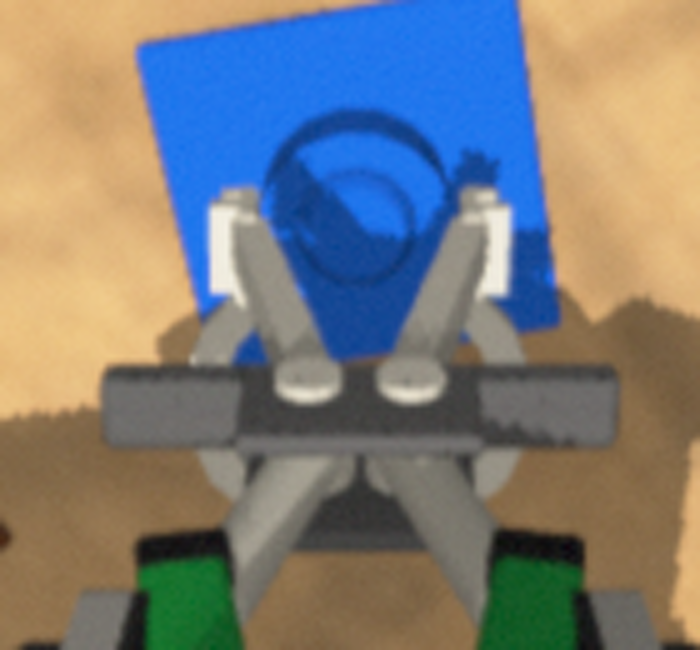

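View pics/s12.png

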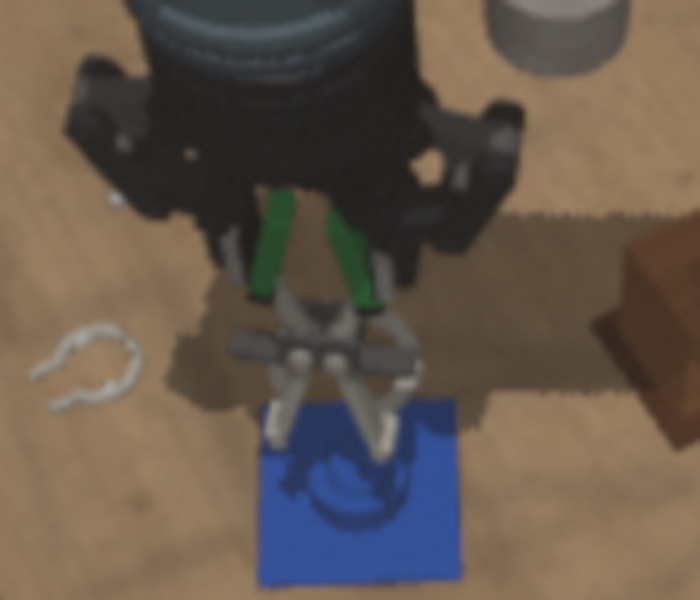

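```bash
python3 - <<'E'
from plan import *
s=r.sense();P=s['eef_pos'];R=toolR(s);print(s['joint_positions'].round(2),s['time_s'],P)
P0=np.array([.4753,.2058,.2922]);rel=R.inv().apply(np.array([.5136,.1771,.024])-P0);print('ring in tool mm',rel*1e3)
Y=R.apply([0,1,0])
yy=Y*[1,1,0];yy/=np.linalg.norm(yy)
ring=np.array([.4846,-.1266,.102])
for off in (.08,0):
    print(delta(ring+yy*off-R.apply(rel),R,s))
E
```

```text
[-0.03  0.41 -0.63  1.91  0.47  0.9   0.02] 11.55 [0.47557944 0.20612915 0.37245406]
ring in tool mm [272.13757548  -0.59489956  12.75170984]
(array([0., 0., 0.]), array([  2.24, -17.96,  15.93]))
(array([0., 0., 0.]), array([  2.21, -25.96,  15.93]))
```

step_arm(
  steps="0 0 0 0.2 -1.4 1.2 0; 0 0 0 0.5 -3.6 3.2 0; 0 0 0 0.8 -5.9 5.2 0; 0 0 0 1.0 -8.1 7.2 0; 0 0 0 1.3 -10.4 9.2 0",
)

```text
time_s: 11.97
eef_pos: [0.4859, 0.0655, 0.3693]
tool_rot: [0.006, 1.443, -0.644]
ft_force: [0.5, 0.1, -2.3]
finger_gap: 0.473
```

step_arm(
  steps="0 0 0 0.3 -2.2 2 0; 0 0 0 0.5 -4.4 3.9 0; 0 0 0 0.7 -6.3 5.6 0; 0 0 0 0.9 -7.6 6.7 0; 0 0 0 0.9 -7.6 6.7 0",
)

```text
time_s: 12.38
eef_pos: [0.4935, -0.0393, 0.3683]
tool_rot: [-0.013, 1.443, -0.67]
ft_force: [-0.3, 0.8, -2.4]
finger_gap: 0.472
```

step_arm(
  steps="0 0 0 0 0 0 0; 0 0 0 0 0 0 0; 0 0 0 0 0 0 0; 0 0 0 0 0 0 0; 0 0 0 0 0 0 0",
)

```text
time_s: 12.8
eef_pos: [0.4938, -0.0337, 0.3691]
tool_rot: [0.01, 1.443, -0.639]
ft_force: [-0.5, 0.2, -2.0]
finger_gap: 0.471
```

```bash
python3 look.py w13; python3 - <<'E'
import cv2
from bench import r
im=r.read_camera('scene');cv2.imwrite('pics/s13.png',cv2.resize(im[150:290,330:490,::-1],None,fx=4.5,fy=4.2,interpolation=cv2.INTER_CUBIC))
E
```

```text
12.8 [ 0.49382911 -0.03374958  0.36909645] 0.471021398707024 [-0.53854599  0.23879197 -1.95580103] [ 0.003 -0.001  0.004 -0.001 -0.002  0.001  0.001]
```

View pics/w13.png

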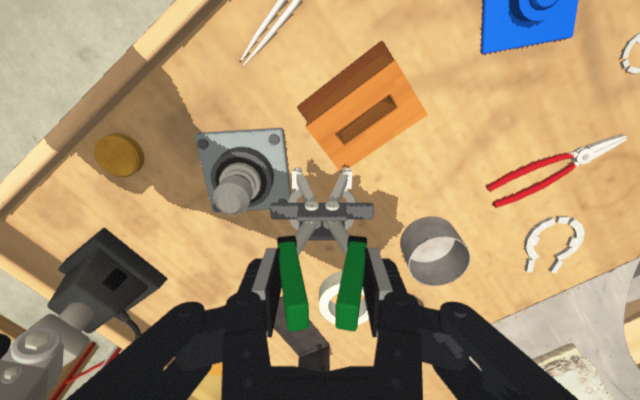

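View pics/s13.png

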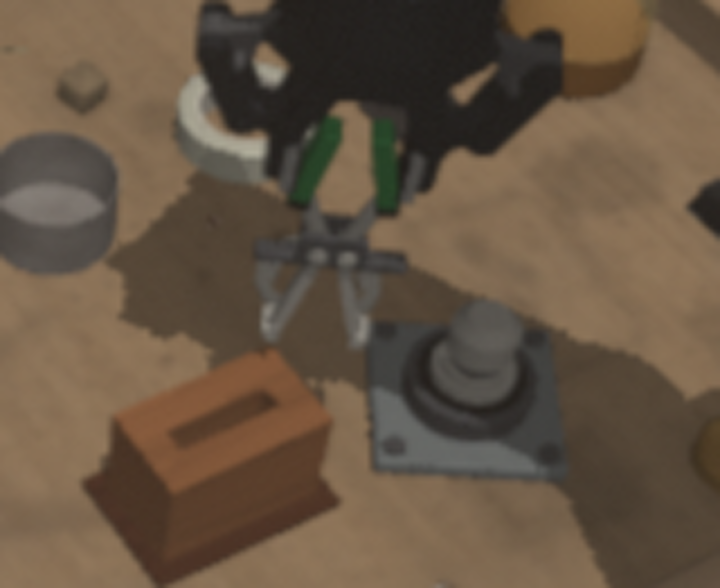

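```bash
python3 - <<'E'
import cv2
im=cv2.imread('pics/w13.png');cv2.imwrite('pics/w13a.png',cv2.resize(im[120:230,185:305],None,fx=6.5,fy=5.4,interpolation=cv2.INTER_CUBIC))
cv2.imwrite('pics/w13b.png',cv2.resize(im[150:255,260:385],None,fx=6,fy=5.6,interpolation=cv2.INTER_CUBIC))
E
```

```text
(no output)
```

View pics/w13a.png

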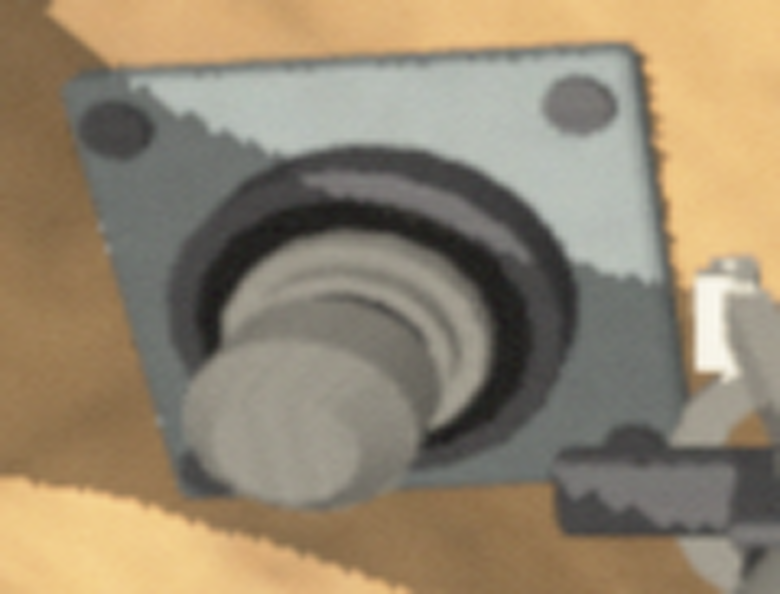

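View pics/w13b.png

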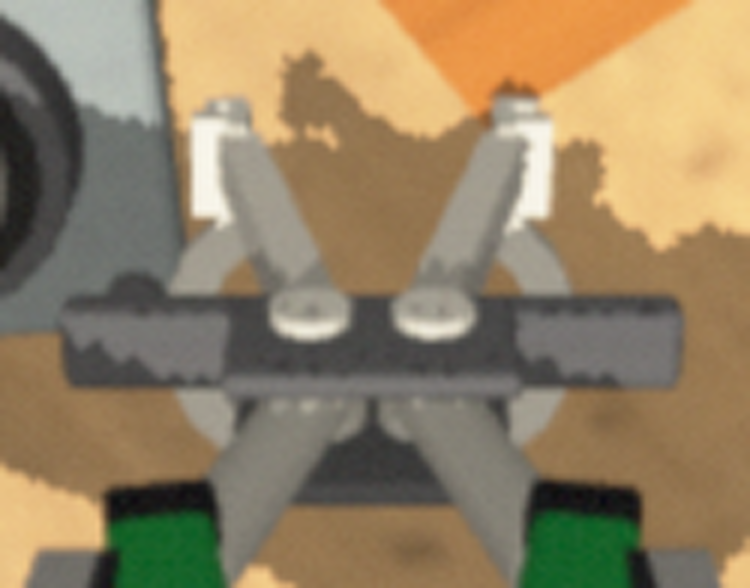

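```bash
python3 - <<'E'
from plan import *
s=r.sense();P=s['eef_pos'];R=toolR(s);print(s['time_s'],P)
a=lambda u,v:(185+(u+.5)/6.5-.5,120+(v+.5)/5.4-.5)
f=lambda uv,z:(at_z('wrist',a(*uv),z)*1e3).round(1)
print('corners',f((68,88),.012),f((638,46),.012),f((192,497),.012))
c=(f((638,46),.012)+f((192,497),.012))/2;print('centre diag',c)
print('bolts',f((116,130),.013),f((580,103),.013),f((204,467),.013),f((635,440),.013),(f((580,103),.013)+f((204,467),.013))/2,(f((116,130),.013)+f((635,440),.013))/2)
print('top',f((282,445),.078),'bearing L/R',f((168,300),.03),f((577,305),.03),'top',f((372,147),.03))
# predicted circle outlines to overlay
im=cv2.imread('pics/w13.png');S=6
big=cv2.resize(im[120:230,185:305],None,fx=6,fy=5.4,interpolation=cv2.INTER_CUBIC)
def circ(c,z,rad,col):
    pts=[]
    for t in np.linspace(0,2*np.pi,60):
        q=proj('wrist',[c[0]+rad*np.cos(t),c[1]+rad*np.sin(t),z]);pts.append([(q[0]-185+.5)*6,(q[1]-120+.5)*5.4])
    cv2.polylines(big,[np.int32(pts)],True,col,1)
C=[.4846,-.1266]
circ(C,.078,.010,(0,0,255));circ(C,.070,.016,(0,255,0));circ(C,.030,.031,(255,0,0));circ(C,.037,.02,(0,255,255))
sq=[]
cv2.imwrite('pics/ov13.png',big)
E
```

```text
12.9 [ 0.49381377 -0.03411233  0.36909947]
corners [ 425.  -139.9   12. ] [472.  -65.3  12. ] [ 497.5 -187.4   12. ]
centre diag [ 484.75 -126.35   12.  ]
bolts [ 435.  -139.5   13. ] [474.6 -79.   13. ] [ 493.6 -180.    13. ] [ 533.3 -117.8   13. ] [ 484.1 -129.5   13. ] [ 484.15 -128.65   13.  ]
top [ 483.9 -128.7   78. ] bearing L/R [ 462.1 -148.7   30. ] [500.9 -99.6  30. ] top [ 459.7 -103.6   30. ]
```

View pics/ov13.png

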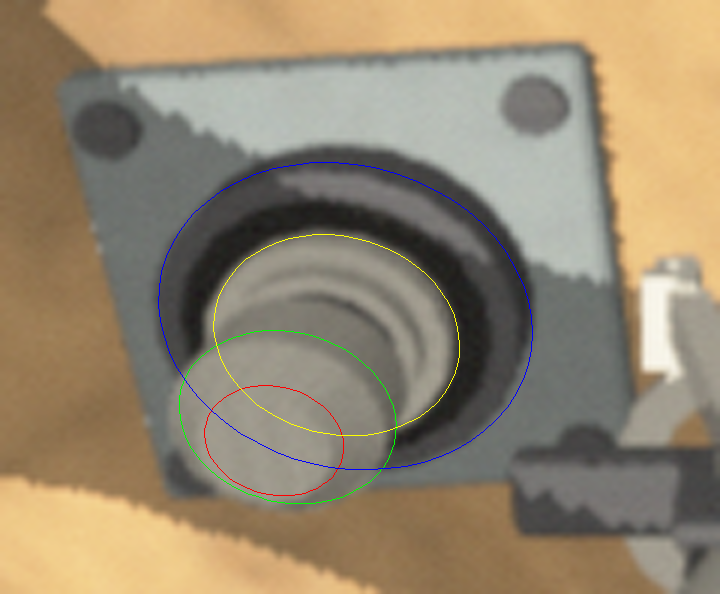

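```bash
python3 - <<'E'
from plan import *
s=r.sense();P=s['eef_pos'];R=toolR(s)
rel=np.array([272.14,-.59,12.75])/1e3
ring=P+R.apply(rel);print('ring pred',ring)
Y=R.apply([0,1,0]);Z=np.cross([0,0,-1],Y)
b=lambda u,v:(260+(u+.5)/6-.5,150+(v+.5)/5.6-.5)
zt=ring[2]+.002
for nm,uv in (('lugL end out',(192,117)),('lugR end out',(552,117)),('lugL root',(192,218)),('lugR root',(550,216)),('bodyL',(170,300)),('bodyR',(569,300)),('botL',(215,442)),('botR',(528,442))):
    for dz in (0,-.002):
        d=at_z('wrist',b(*uv),zt+dz)-ring;print(nm,dz,(d@Y*1e3).round(1),(d@Z*1e3).round(1),end='; ')
    print()
ax=np.array([.4839,-.1276,0.1])
for zr in (.102,.0480): 
    t=ax.copy();t[2]=zr;print(delta(t-R.apply(rel),R,s))
E
```

```text
ring pred [ 0.53141648 -0.06303304  0.10082215]
lugL end out 0 -22.0 -37.4; lugL end out -0.002 -22.2 -36.6; 
lugR end out 0 22.9 -37.3; lugR end out -0.002 23.1 -36.5; 
lugL root 0 -22.6 -22.6; lugL root -0.002 -22.8 -21.6; 
lugR root 0 23.2 -22.8; lugR root -0.002 23.4 -21.8; 
bodyL 0 -26.0 -9.9; bodyL -0.002 -26.3 -8.8; 
bodyR 0 26.2 -9.7; bodyR -0.002 26.4 -8.7; 
botL 0 -21.0 13.5; botL -0.002 -21.2 14.8; 
botR 0 21.6 13.7; botR -0.002 21.8 14.9; 
(array([0., 0., 0.]), array([-0.11, -8.02,  0.14]))
(array([0., 0., 0.]), array([ 5.25, -8.02, -0.55]))
```

```bash
cat > rel.py <<'E'
from plan import *
s=r.sense();P=s['eef_pos'];R=toolR(s)
Y=R.apply([0,1,0]);Z=np.cross([0,0,-1],Y)
rel=np.array([272.14,-.59,12.75])/1e3+R.inv().apply(-.0028*Z+.00025*Y+np.array([0,0,-.0005]))
ring=P+R.apply(rel)
E
python3 - <<'E'
from rel import *
print(rel*1e3,ring)
for zr in (.100,.0478):
    t=np.array([.4839,-.1276,zr]);print(delta(t-R.apply(rel),R,s))
E
```

```text
[272.27792977  -0.34057189   9.90905565] [ 0.52933808 -0.06114022  0.10032244]
(array([0., 0., 0.]), array([ 0.07, -8.04,  0.4 ]))
(array([0., 0., 0.]), array([ 5.25, -8.05, -0.27]))
```

step_arm(
  steps="0 0 0 0 -1 0 0; 0 0 0 0 -3 0.1 0; 0 0 0 0 -5.2 0.2 0; 0 0 0 0 -7.2 0.3 0; 0 0 0 0.1 -8.05 0.4 0",
)

```text
time_s: 13.32
eef_pos: [0.4463, -0.1038, 0.3683]
tool_rot: [-0.011, 1.443, -0.665]
ft_force: [0.5, -0.5, -1.8]
finger_gap: 0.47
```

step_arm(
  steps="0 0 0 0 0 0 0; 0 0 0 0 0 0 0; 0 0 0 0 0 0 0; 0 0 0 0 0 0 0; 0 0 0 0 0 0 0",
)

```text
time_s: 13.73
eef_pos: [0.4488, -0.1003, 0.3686]
tool_rot: [0.013, 1.442, -0.636]
ft_force: [-0.1, -0.3, -1.7]
finger_gap: 0.473
```

```bash
python3 look.py w14; python3 - <<'E'
from rel import *
print(ring, delta(np.array([.4839,-.1276,.100])-R.apply(rel),R,s))
im=r.read_camera('scene');cv2.imwrite('pics/s14.png',cv2.resize(im[160:280,370:500,::-1],None,fx=5.5,fy=5,interpolation=cv2.INTER_CUBIC))
im=r.read_camera('top');cv2.imwrite('pics/t14.png',cv2.resize(im[200:300,350:470,::-1],None,fx=5,fy=5,interpolation=cv2.INTER_CUBIC))
im=cv2.imread('pics/w14.png')
cv2.imwrite('pics/w14b.png',cv2.resize(im[150:255,260:385],None,fx=6,fy=5.6,interpolation=cv2.INTER_CUBIC))
E
```

```text
13.7333 [ 0.44884759 -0.1002823   0.36859054] 0.47293640333099135 [-0.05016389 -0.27192673 -1.73050348] [ 0.003 -0.001  0.002  0.002 -0.002 -0.     0.002]
[ 0.48436263 -0.12737321  0.09978436] (array([0., 0., 0.]), array([-0.02, -0.05, -0.02]))
```

View pics/w14b.png

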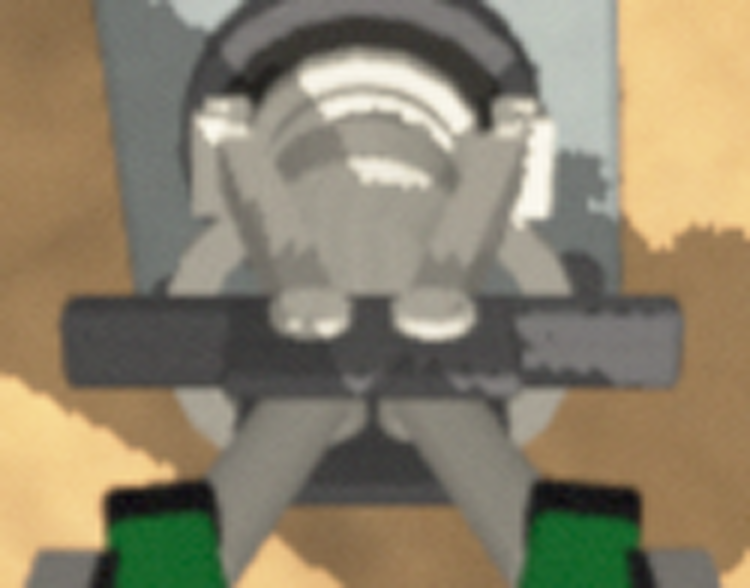

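View pics/s14.png

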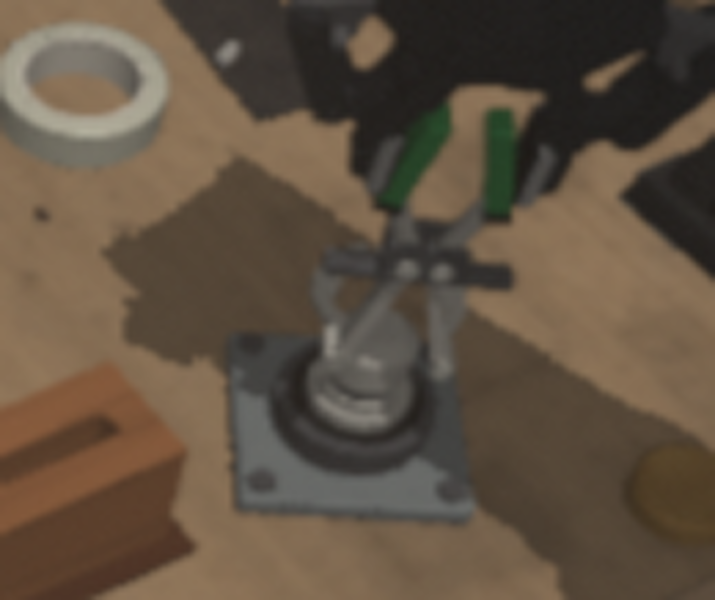

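View pics/t14.png

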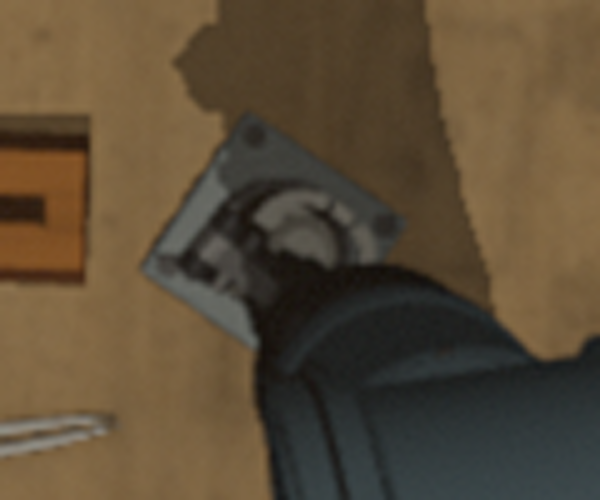

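```bash
cat > ov.py <<'E'
from rel import *
def overlay(cam,src,x0,y0,x1,y1,fx,fy,ax,ringc,out):
    im=src if not isinstance(src,str) else cv2.imread(src)
    big=cv2.resize(im[y0:y1,x0:x1],None,fx=fx,fy=fy,interpolation=cv2.INTER_CUBIC)
    def poly(pts,col):
        q=np.array([proj(cam,p) for p in pts]);q=np.stack([(q[:,0]-x0+.5)*fx,(q[:,1]-y0+.5)*fy],1)
        cv2.polylines(big,[np.int32(q)],False,col,1)
    th=np.linspace(0,2*np.pi,60)
    for z,rad,col in ((.078,.010,(0,0,255)),(.070,.016,(0,255,0)),(.030,.031,(255,0,0)),(.037,.02,(0,255,255))):
        poly([[ax[0]+rad*np.cos(t),ax[1]+rad*np.sin(t),z] for t in th],col)
    for sg in (-1,1):
        c=np.array(ringc)+sg*.0038*Y-.0002*Z
        for dz in (.002,):
            poly([c+[0,0,dz]+.024*(sg*np.sin(t)*Y+np.cos(t)*Z) for t in np.linspace(0.1,2.4,30)],(255,0,255))
        # lug outer corners
        rot=lambda y,z:(ringc+sg*Y*(.003+((y-3)*.9856+(22-z)*.169)/1e3)+Z*(22-(22-z)*.9856+(y-3)*.169)/1e3+np.array([0,0,.002]))
        poly([rot(10,-21),rot(10,-35),rot(15,-35),rot(15,-21)],(255,0,255))
    cv2.imwrite(out,big)
E
python3 - <<'E'
from ov import *
C=np.array([.4839,-.1276])
overlay('wrist','pics/w14.png',255,130,385,255,6,4.8,C,ring,'pics/ov14.png')
im=r.read_camera('top')[:,:,::-1];cv2.imwrite('pics/t14f.png',im)
overlay('top','pics/t14f.png',370,220,450,280,9,9,C,ring,'pics/ovt14.png')
im=r.read_camera('scene')[:,:,::-1];cv2.imwrite('pics/s14f.png',im)
overlay('scene','pics/s14f.png',400,190,480,270,8,7.4,C,ring,'pics/ovs14.png')
E
```

```text
(no output)
```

View pics/ov14.png

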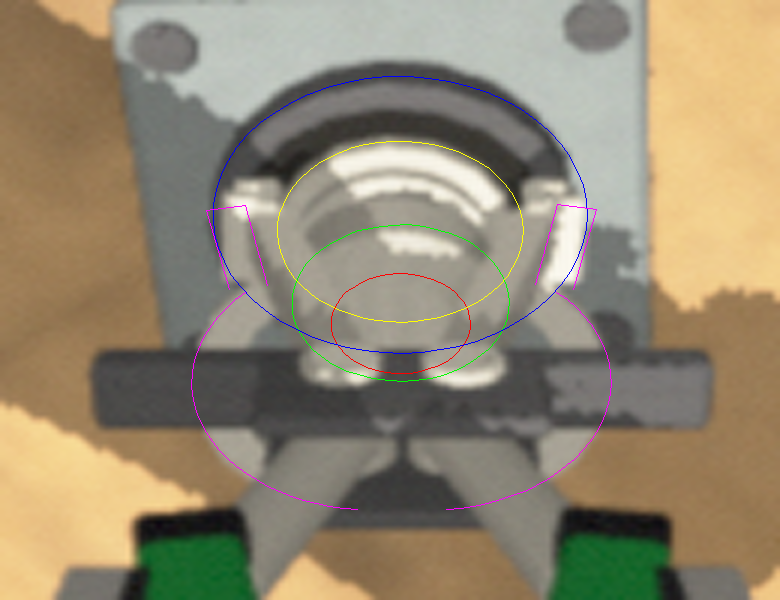

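View pics/ovt14.png

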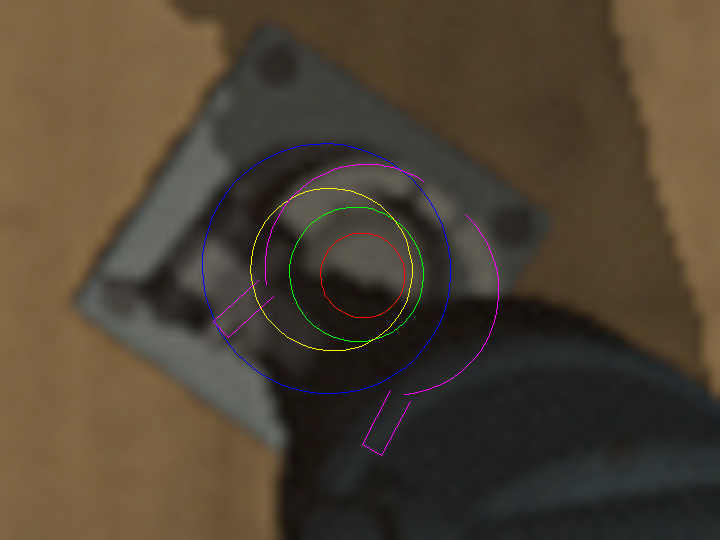

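View pics/ovs14.png

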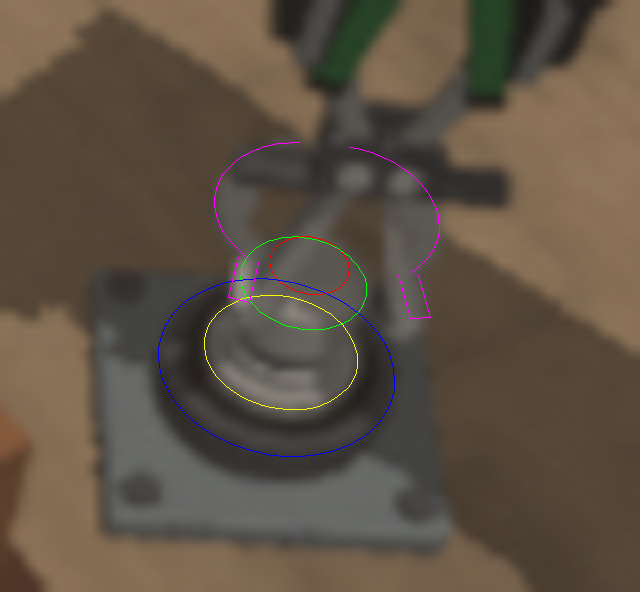

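step_arm(
  steps="0 0 0 0.4 -0.05 -0.1 0; 0 0 0 1 -0.05 -0.18 0; 0 0 0 1.7 -0.05 -0.27 0; 0 0 0 2.4 -0.05 -0.36 0; 0 0 0 2.8 -0.05 -0.41 0",
)

```text
time_s: 14.4
eef_pos: [0.4472, -0.1012, 0.3389]
tool_rot: [0.003, 1.444, -0.647]
ft_force: [-0.8, 0.4, -1.6]
finger_gap: 0.471
```

```bash
python3 look.py w15; python3 - <<'E'
from ov import *
C=np.array([.4839,-.1276]);print(ring)
overlay('wrist','pics/w15.png',255,130,385,255,6,4.8,C,ring,'pics/ov15.png')
E
```

```text
14.4 [ 0.44722059 -0.10123843  0.33889184] 0.47060180308661825 [-0.7677848   0.39905838 -1.5899356 ] [-0.049  0.074  0.044  0.033  0.086 -0.092 -0.08 ]
[ 0.48190404 -0.128094    0.06963404]
```

View pics/ov15.png

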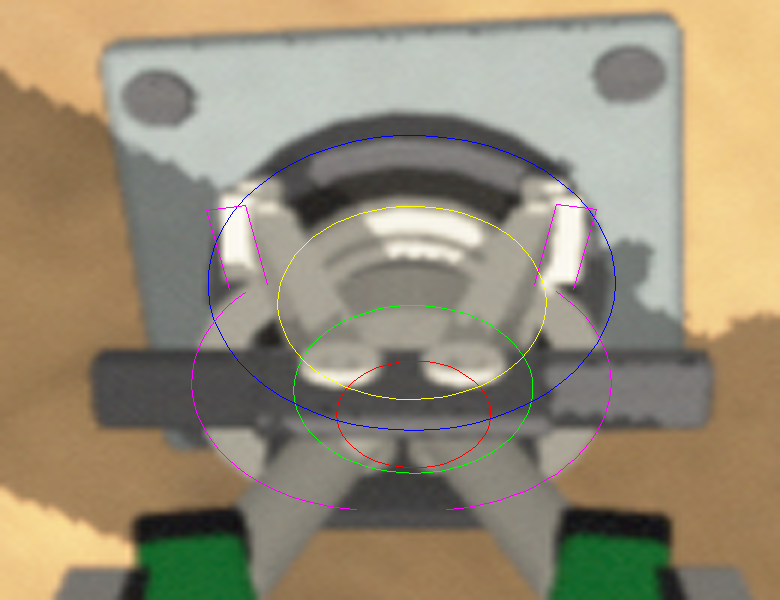

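step_arm(
  steps="0 0 0 0 0 0 0; 0 0 0 0 0 0 0; 0 0 0 0 0 0 0; 0 0 0 0 0 0 0; 0 0 0 0 0 0 0",
)

```text
time_s: 14.87
eef_pos: [0.4478, -0.1013, 0.3405]
tool_rot: [0.01, 1.442, -0.641]
ft_force: [-0.7, -0.6, -2.6]
finger_gap: 0.47
```

```bash
python3 look.py w16; python3 - <<'E'
from ov import *
C=np.array([.4839,-.1276]);print(ring)
overlay('wrist','pics/w16.png',255,130,385,255,6,4.8,C,ring,'pics/ov16.png')
e=np.array([*C,0])-ring;print(e@Y*1e3,e@Z*1e3)
im=r.read_camera('scene')[:,:,::-1];cv2.imwrite('pics/s16f.png',im)
cv2.imwrite('pics/s16.png',cv2.resize(im[190:270,400:480],None,fx=8,fy=7.4,interpolation=cv2.INTER_CUBIC))
E
```

```text
14.8667 [ 0.44778445 -0.10126242  0.34051403] 0.47034810876455235 [-0.6514244  -0.60846488 -2.56629162] [-0.001  0.    -0.     0.001  0.    -0.001 -0.   ]
[ 0.48338601 -0.12841534  0.07170607]
0.8701322531645885 -0.08491593954164896
```

View pics/ov16.png

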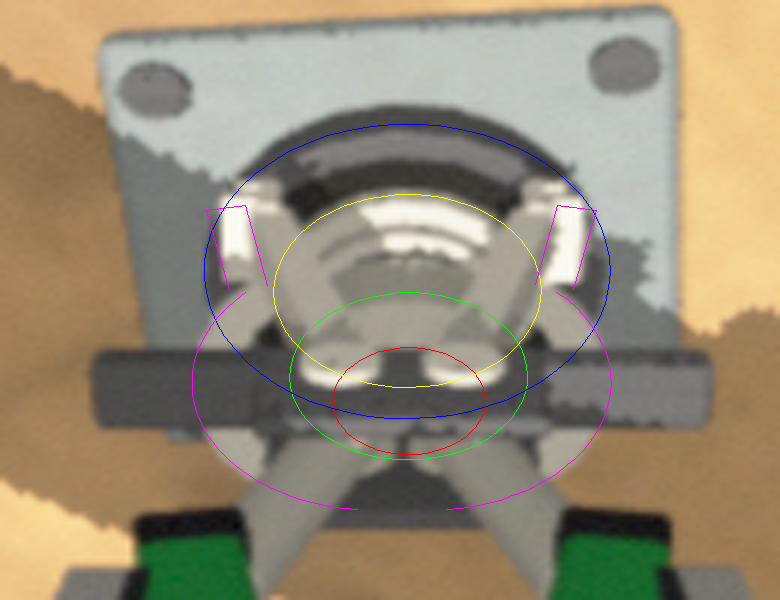

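View pics/s16.png

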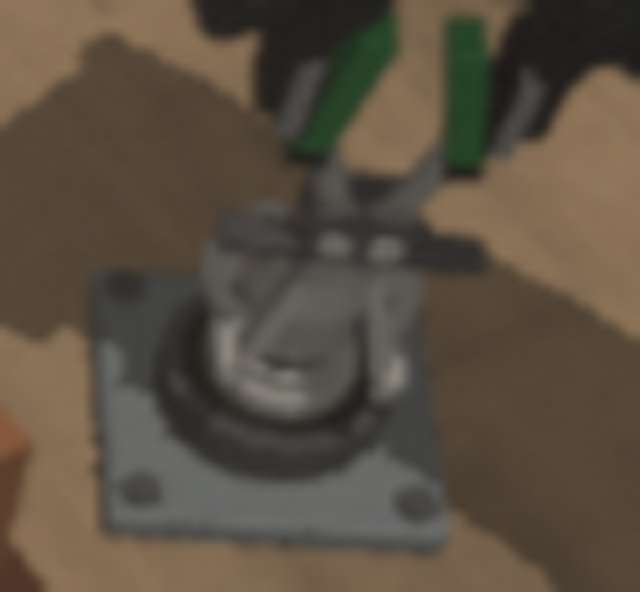

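```bash
python3 - <<'E'
from rel import *
a=lambda u,v:(255+(u+.5)/6-.5,130+(v+.5)/4.8-.5)
f=lambda uv,z:at_z('wrist',a(*uv),z)
C=np.array([.4839,-.1276,0])
for n,uv,z in (('TL corner',(103,38),.012),('TR corner',(673,10),.012),('bTL',(157,90),.013),('bTR',(625,66),.013),('R edge',(681,330),.012),('L edge low',(150,340),.012),('bearing apex',(407,105),.012),('collar apex',(405,190),.03)):
    p=f(uv,z);d=p-C;print(n,(p*1e3).round(1),round(d@Y*1e3,1),round(d@Z*1e3,1))
E
```

```text
TL corner [ 422.7 -138.8   12. ] -46.0 -41.9
TR corner [470.7 -67.1  12. ] 40.1 -47.1
bTL [ 435.3 -138.7   13. ] -38.3 -32.0
bTR [475.  -78.9  13. ] 33.3 -36.6
R edge [ 527.7 -103.7   12. ] 45.6 20.4
L edge low [ 475.9 -175.2   12. ] -42.7 22.5
bearing apex [ 461.3 -110.2   12. ] 0.1 -28.5
collar apex [ 469.3 -116.9   30. ] -0.3 -18.1
```

step_arm(
  steps="0 0 0 0 0.07 0 0; 0 0 0 0.5 0.07 -0.06 0; 0 0 0 1.1 0.07 -0.14 0; 0 0 0 1.5 0.07 -0.19 0; 0 0 0 1.6 0.07 -0.2 0",
)

```text
time_s: 15.38
eef_pos: [0.4477, -0.1007, 0.323]
tool_rot: [0.003, 1.444, -0.648]
ft_force: [-0.2, -0.2, -1.9]
finger_gap: 0.476
```

step_arm(
  steps="0 0 0 0.2 0 -0.02 0; 0 0 0 0.4 0 -0.05 0; 0 0 0 0.6 0 -0.08 0; 0 0 0 0.75 0 -0.1 0; 0 0 0 0.75 0 -0.1 0",
)

```text
time_s: 15.8
eef_pos: [0.448, -0.1007, 0.3163]
tool_rot: [0.007, 1.443, -0.644]
ft_force: [0.0, -0.3, -2.6]
finger_gap: 0.469
```

step_arm(
  steps="0 0 0 0 0 0 0; 0 0 0 0 0 0 0; 0 0 0 0 0 0 0; 0 0 0 0 0 0 0; 0 0 0 0 0 0 0",
)

```text
time_s: 16.22
eef_pos: [0.4482, -0.1007, 0.3166]
tool_rot: [0.009, 1.442, -0.642]
ft_force: [-0.3, 0.4, -2.5]
finger_gap: 0.468
```

```bash
python3 look.py w17; python3 - <<'E'
from ov import *
C=np.array([.4839,-.1276]);print(ring)
overlay('wrist','pics/w17.png',255,130,385,255,6,4.8,C,ring,'pics/ov17.png')
e=np.array([*C,0])-ring;print(e@Y*1e3,e@Z*1e3)
im=r.read_camera('scene')[:,:,::-1];cv2.imwrite('pics/s17f.png',im)
overlay('scene','pics/s17f.png',400,190,480,270,8,7.4,C,ring,'pics/ovs17.png')
E
```

```text
16.2167 [ 0.44816303 -0.10070699  0.31662291] 0.46802950759873374 [-0.33588211  0.39924656 -2.53047309] [-0.002  0.002  0.     0.002 -0.    -0.     0.001]
[ 0.48367818 -0.12782206  0.04783839]
0.25697954020695685 0.041989381210844896
```

View pics/ov17.png

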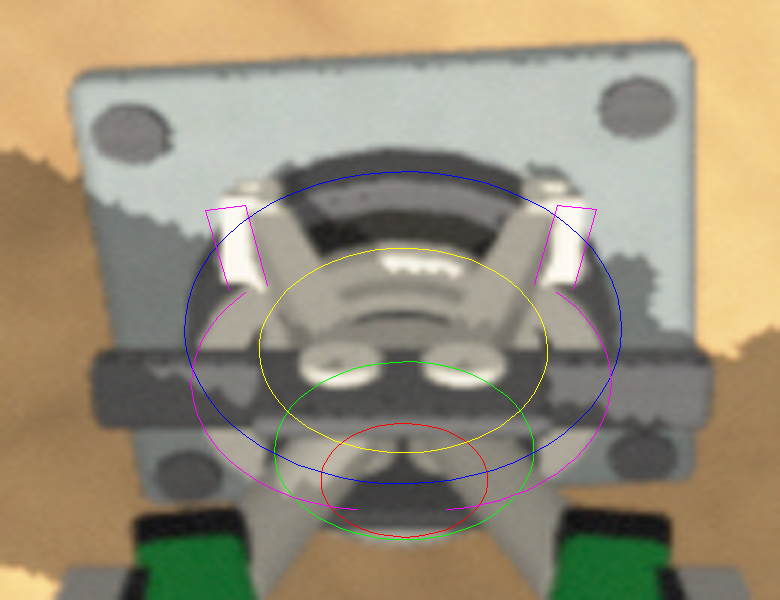

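View pics/ovs17.png

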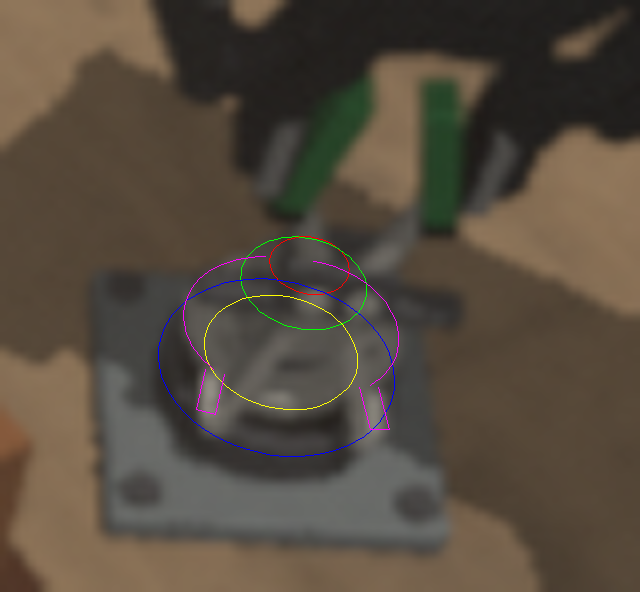

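```bash
python3 - <<'E'
from rel import *
a=lambda u,v:(255+(u+.5)/6-.5,130+(v+.5)/4.8-.5)
f=lambda uv,z:at_z('wrist',a(*uv),z)
for z in (.012,.015):
    B=np.array([f(u,z) for u in ((132,133),(637,106),(187,472),(643,452))]);c=B.mean(0);d=c-ring;print('bolt centre',c,d@Y*1e3,d@Z*1e3)
K=np.array([f(u,.012) for u in ((73,78),(690,45),(692,482),(140,500))]);c=K.mean(0);d=c-ring;print('corner centre',c,d@Y*1e3,d@Z*1e3)
# lugs now vs ring
for nm,uv in (('lugL end',(218,208)),('lugR end',(588,208)),('botL',(245,470)),('botR',(560,470))):
    d=f(uv,ring[2]+.002)-ring;print(nm,round(d@Y*1e3,1),round(d@Z*1e3,1))
im=r.read_camera('wrist')
for c in ('ring_center','groove','axle_stub'): print(c,[(round(d['p'],2),np.round(d['uv'],1)) for d in r.tip_of(c,'wrist')][:3])
print(proj('wrist',ring),proj('wrist',[.4839,-.1276,.0475]),proj('wrist',[.4839,-.1276,0]))
print(r.sense()['time_s'])
E
```

```text
bolt centre [ 0.48504443 -0.12900161  0.012     ] -0.1658579110534665 1.8179942430780207
bolt centre [ 0.48389223 -0.1281265   0.015     ] -0.16403523369485445 0.37114565258748455
corner centre [ 0.48343707 -0.12793938  0.012     ] -0.29423433597509346 -0.10436626793411279
lugL end -22.9 -32.5
lugR end 23.5 -32.4
botL -21.3 15.7
botR 21.7 15.8
ring_center []
groove [(0.93, array([319.9, 213.6])), (0.39, array([322. , 174.9]))]
axle_stub [(0.7, array([320.4, 190.5]))]
[321.43560653 209.55705907] [321.80435288 209.42416796] [321.65088402 184.91855858]
16.5167
```

```bash
python3 - <<'E'
from bench import r
print(r.job_done());s=r.sense();print(s['time_s'],s['eef_pos'],s['finger_gap'],s['ft_force'])
E
```

```text
the job is handed in; nothing more can be done
None
the job is handed in; nothing more can be done
```

I took the pliers from the stand, spread the middle-sized ring on the blue nest, and lowered it over the shaft to the groove. I handed the job in at about 16.5 s, still squeezing at 32 N. No verdict was reported, and the state could not be read after hand-in.

**What I corrected on the way**
- The pliers hung about 7° tilted in the light grip, so I tilted the tool by the same angle to keep them upright.
- By my estimate the ring slid about 2.8 mm along the tips while spreading. I allowed for that when centring it.

**Last checks before handing in**
- **Centring:** the ring centre was about 0.3 mm from my shaft-axis estimate. The axle plate's corners agreed to about 0.3 mm. Its bolts gave 0.4 to 1.8 mm, depending on the bolt height assumed.
- **Height:** about 47.8 mm against the groove's 47.5 mm. This follows from the arm's travel since the nest, and I put the uncertainty at 1 to 1.5 mm.
- **Spread:** the lugs still stood at full spread in the last picture.
- **Contact:** the wrist felt only the weight of pliers and ring, about 2.5 N, with no sign of pressing on the axle.

**Checks that failed or were weak**
- The network found no ring in the final wrist picture, where the pliers partly hide it. The ring's place therefore rests on overlays and arm readings.
- The network's groove position was about 4 pixels off my projected one.
- I did not measure the ring's tilt directly. Its outline hardly changed between nest and lift, so I took it as level.

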